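Load a specimen block under the spring shield flap of an infrared test bed

ROBOT

A 7-joint arm with a two-finger parallel gripper is mounted at the origin on the work surface. World frame = base frame: x ahead of the robot, y to its left, z up, the work surface at z = 0. Lengths are in m, angles in rad, forces in N, time in s.
With the tool pointing down it reaches from about 0.4 to 0.85 m from the base axis. Payload 4.5 kg.
Tool frame: the origin (TCP) lies at the very end of the fingers, on their centre line; the grasp point (between the pads) lies robot.tcp_to_grasp behind it (robot.tcp_to_grasp is the distance from the TCP to the grasp point, in m); z points along the fingers, y is the direction in which the jaws open and shut (so a half turn about z gives the same grasp; the last joint's range is limited). The gripper opens to 88 mm and grips with 3 to 60 N. Pads are 18 mm wide; open, the fingers measure 123 mm over their backs; the gripper's body (75 mm by 187 mm) begins 45 mm behind the grasp point.
Start: joints at [1.272, 0.689, -0.195, 1.565, 0.157, 0.902, -0.215], TCP at [0.204, -0.591, 0.239] pointing down, gripper open.
Joint ranges: [-3.01, 3.01], [-0.46, 2.08], [-1.47, 1.51], [0.13, 2.56], [-1, 4.14], [0.04, 2.09], [-2.66, 2.66]. Speed limits (rad/s): [2.57, 2.57, 3.14, 3.14, 3.14, 3.14, 3.14].

INTERFACE

Orientations are given as a rotation vector (axis times angle).
In Python, from cell import robot gives the robot as it stands.
- The arm moves only by the tool jog_arm, never from a script. Its argument "commands" is text: rows parted by semicolons, each of 5 numbers parted by spaces: the opening in per cent of the stroke, from 0 (shut) to 100 (fully open), then the shift along the tool's x, y, z in mm, then the turn about the tool's z in rad. In form: hand tx ty tz spin; .... A call has 1 to 5 rows; each row shifts and turns the pose as measured when the row begins, along the tool's axes as they then stand; what a row does not reach is not made up. A row lasts 1/12 s, in which the tool goes at most 41.7 mm and 7.16 degrees, less where a joint would pass 70% of its speed; a pose out of reach is approached as far as the arm can. A call with a gripper value outside its range is refused whole. The fingers move at their own pace and stop on an object; "force" is the grip in N (left out, the last holds). Time passes only in rows, so rows that do not move let the fingers close. It gives the time, the measured TCP pose, the force and the opening at its end, in the units of the state.
- robot.get_obs(): the state, without advancing time (a new reading comes with each control period).
- robot.grab_frame(name): name is "side" or "top"; returns the picture (384x512x3 uint8, red, green, blue); there is no depth.
- robot.calibration(name): a dict with "fovy" (degrees; the focal length in pixels is half the picture's height over the tangent of half this angle, whatever the lens; pixels are square), "cx", "cy" (the principal point, pixels), "origin" and "orientation" of the camera in the world. Camera axes: x right, y down, z forward; pixel columns grow to the right and rows downward; lengths in m; the calibration is good to about 2 mm. A picture is of the moment at which its call begins. calibration takes no time and is no camera call.
- robot.job_done(): hands the job in, once; it reports no verdict.
The state is a dict: "time_s": time; "joints": joint angles; "qvel": joint speeds; "joint_torque": joint torques, N m; "tool_pos": TCP position; "tcp_rot": TCP orientation; "ft_force": force on the tool from outside, world axes, zero at the start; "wrist_torque": the same for the moment, N m; "gripper_width": opening from 0.0 (shut) to 1.0 (fully open).
Only numpy, scipy, OpenCV 4.12 (cv2) and the standard library are available. Lean on these libraries where they do the work, as an engineer would, in place of code of your own. Each camera call takes 0.05 s, during which the arm holds its last target.

TASK

Load the aluminium specimen block into the infrared test bed: lift the spring-closed amber shield flap by its steel lip with one fingertip and hold it up while the other fingertip pushes the block along the lane, under the flap, until it meets the end stop; then let the flap down on the block and leave everything clear. Only push the block - do not lift it off the deck or tip it - and leave the brass rod, beaker, safety glasses and wooden tongs where they are.

Things in the scene. Friction and masses are not known exactly. Their poses are not given: they have to be found in the camera images.
- bed: Infrared test bed, fixed: grey base, x -54 to +85, y -150 to +165 mm, deck 30 mm above the table; free table in front of its near edge (x = -54). Origin: on the table, under the flap's hinge line, in the plane of the bay's mouth. Its x points away from the robot, y along the lane (toward the robot's left), z up. White heater housing: x > -17, y > 3, top 50 mm above the table, 62 mm beyond x 13.
- mouth (a point): Middle of the lane, on the deck, at the bay's mouth (bed x -34, y 0, z 30 mm; bed's axes). Loading side y -145 to 0, open above; bay y 0 to 140, under the flap, open at its far end. The lane is 34 mm wide, between a front rail (bed x -54 to -51, 4 mm high above the deck) and a rear guide (bed x -17 to -12, 10 mm high, y < 0) or the heater housing (in the bay).
- stop (a point): End stop: near face of a rib across the lane, at deck level (bed x -34, y 62, z 30 mm). The rib is 6 mm thick and only 5 mm high, so a fingertip can pass over it.
- flap (a joint): Flap angle (rad): 0 closed (start), grows as its near edge lifts, to 1.5. Hinge along the bed's y at bed x 0, z 57 mm. Amber sheet 3 mm thick, y 0 to 140, sloping 12 degrees down toward the robot to x -57, z 45 mm, where the level lip begins. Closed, it bars the block's way. A spring shuts it when let go (2 to 3 N at the lip); with the block under it, it rests on the block at about 0.18 rad.
- lip (a point): Middle of the near edge of the flap's steel lifting lip; moves with the flap. The lip is 3 mm thick, runs the flap's full 140 mm and is level and juts 19 mm toward the robot beyond the base's near edge. Closed, this point is at bed x -73, y 70, z 45 mm; below the lip's underside there is 43 mm of free height down to the table. Fingertips cling to it: it slides poorly while nearly closed.
- block_c (a point): Centre of the aluminium specimen block: 31 mm (its x, across the lane) by 44 mm (its y, along the lane) by 24 mm high, 60 to 130 g, two dark thermometer holes in its top. It starts square in the lane on the loading side, its centre 36 to 56 mm before the mouth (bed y -36 to -56). Home against the end stop its centre is at bed y 40 mm.
- rod: Bystander: brass rod standing on the table, 32 mm across, 40 mm high; origin at the centre of its underside.
- beaker: Bystander: glass beaker on the table, 68 mm across, 80 mm high; origin at the centre of its underside.
- glasses: Bystander: safety glasses lying on the table, about 130 by 130 by 47 mm; origin on the table under the nose bridge.
- tongs: Bystander: wooden test-tube tongs lying on the table, 150 mm long, 10 mm high; origin at the middle of the underside.
There are look-alikes about, which are no part of the job. What is meant by the part that bears block_c is not purple, and is the smaller of those in its own colour.

How it is judged:
By the outcome, as a careful person would: the job done as asked, in the order asked, and still so for the second after the job is handed in, with the robot touching nothing.
It also fails if it takes over 45 s, if anything falls off the work surface, if the arm or the gripper's body presses on something with over 40 N, if the wrist force passes 120 N, or if a joint passes its speed limit or range.

## Working session

There is one attempt and no reset: what is moved stays moved. The work goes in short steps, Python scripts to look and compute and a tool call to move; the robot and the scene stay as the last step left them, time stands still between calls to the robot, and variables do not carry over. Pictures are saved under pics/ and viewed, and the job is handed in when it is done.

Besides the shell and the picture viewer there is one more tool, called after "Emit:" as a command line: name --argument value ..., lists and objects as JSON in quotes. jog_arm: Moves the arm, as the interface text tells. Its arguments: {"type":"object","properties":{"commands":{"type":"string"},"force":{"type":"number"}},"required":["commands"]}

```bash
ls; mkdir -p pics
python3 - <<'E'
from cell import robot
import cv2
o=robot.get_obs(); print({k:o[k] for k in('time_s','tool_pos','tcp_rot','gripper_width','ft_force')}, robot.tcp_to_grasp)
for n in('side','top'):
    print(n,robot.calibration(n)); cv2.imwrite(f'pics/{n}0.png',cv2.cvtColor(robot.grab_frame(n),cv2.COLOR_RGB2BGR))
E
```

```text
pics
{'time_s': 0.0, 'tool_pos': array([ 0.20396095, -0.59011668,  0.23791107]), 'tcp_rot': array([-3.09640055e+00, -5.20266920e-01,  6.24988646e-04]), 'gripper_width': 0.9974144982305392, 'ft_force': array([-0.04134451, -0.72095891,  0.22463604])} 0.0187
side {'fovy': 51.66459022207175, 'cx': 254.55233058414257, 'cy': 193.45159836351533, 'origin': array([0.29873091, 0.9012817 , 0.63486795]), 'orientation': array([-0.40732415,  2.56363523, -1.44544448])}
top {'fovy': 48.28071186376912, 'cx': 255.52003142309246, 'cy': 190.09331576881635, 'origin': array([0.3969618 , 0.02821582, 1.13588217]), 'orientation': array([-2.11419582,  2.14446815, -0.16640944])}
```

View pics/side0.png

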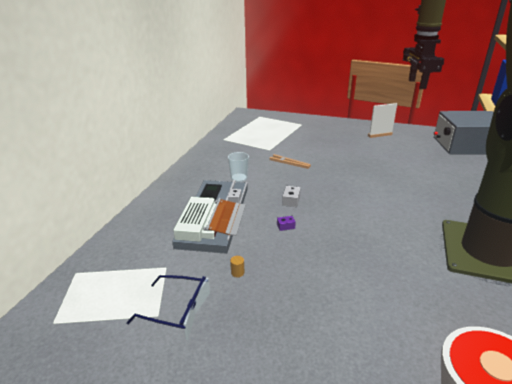

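View pics/top0.png

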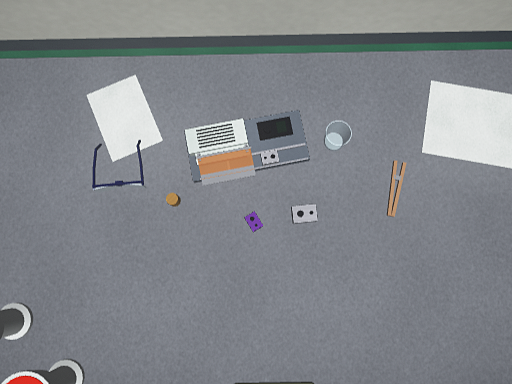

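```bash
cat > h.py <<'E'
import numpy as np, cv2
from cell import robot
from scipy.spatial.transform import Rotation as R
def cam(n):
    c=robot.calibration(n); f=192/np.tan(np.radians(c['fovy'])/2)
    return f,c['cx'],c['cy'],np.array(c['origin']),R.from_rotvec(c['orientation']).as_matrix()
def ray(n,u,v):
    f,cx,cy,o,M=cam(n); return o,M@np.array([(u-cx)/f,(v-cy)/f,1])
def onz(n,u,v,z):
    o,d=ray(n,u,v); return o+d*(z-o[2])/d[2]
def proj(n,p):
    f,cx,cy,o,M=cam(n); q=M.T@(np.array(p)-o); return np.array([cx+f*q[0]/q[2],cy+f*q[1]/q[2]])
def save(name,img,box=None,s=1):
    if box: x0,y0,x1,y1=box; img=img[y0:y1,x0:x1]
    cv2.imwrite('pics/'+name,cv2.cvtColor(cv2.resize(img,None,fx=s,fy=s,interpolation=cv2.INTER_CUBIC),cv2.COLOR_RGB2BGR))
E
python3 - <<'E'
from h import *
t=cv2.imread('pics/top0.png')[...,::-1]; s=cv2.imread('pics/side0.png')[...,::-1]
save('t1.png',t,(155,95,325,235),4.7); save('s1.png',s,(165,140,315,260),5)
print(onz('top',254,222,0)); print(proj('top',[0.2,-0.59,0.24]))
E
```

```text
[0.50246047 0.04450842 0.        ]
[575.79074479 359.28743387]
```

View pics/t1.png

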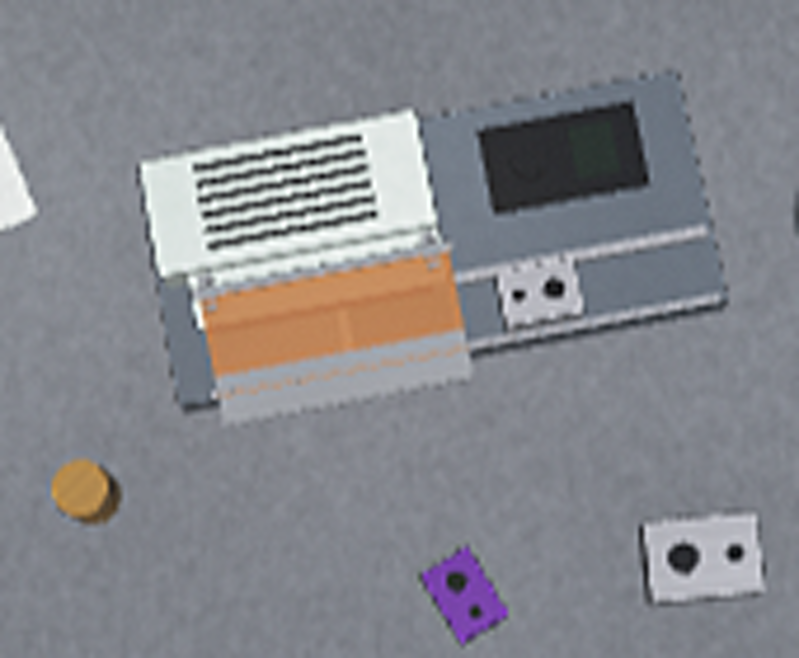

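View pics/s1.png

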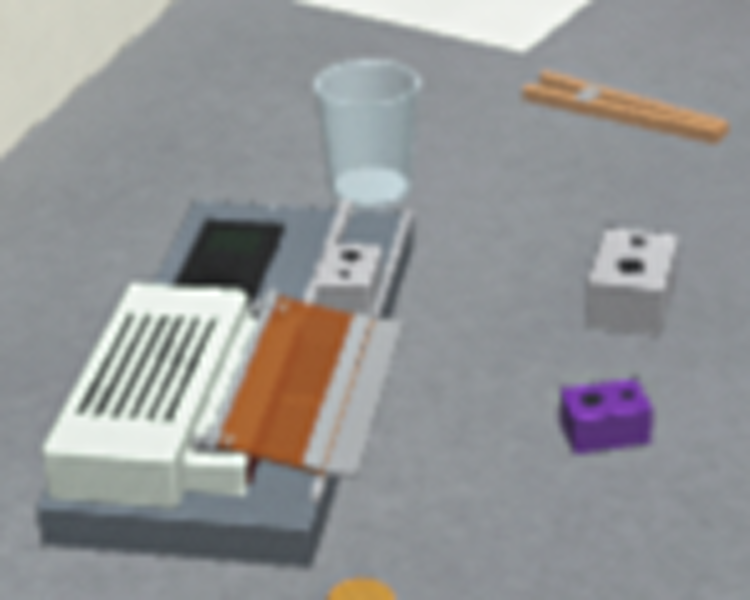

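```bash
cat >> h.py <<'E'
def fit(P,W):
    # bed->world, xy rigid
    P=np.array(P);W=np.array(W); a=P.mean(0);b=W.mean(0)
    r,_=R.align_vectors(np.c_[W-b,np.zeros(len(W))],np.c_[P-a,np.zeros(len(P))])
    M=r.as_matrix()[:2,:2]; return M,b-M@a
E
python3 - <<'E'
from h import *
k=lambda x,y:(x/4.7+155-.4,y/4.7+95-.4)
L=[((678,72),(85,-150),30),((725,298),(-54,-150),30),((228,424),(-73,140),44),((470,378),(-73,0),45),((140,162),(85,165),62),((418,108),(85,3),62)]
P=[];W=[]
for c,b,z in L:
    P.append(np.array(b)/1e3); W.append(onz('top',*k(*c),z/1e3)[:2])
M,t=fit(P,W); print(M,t,np.degrees(np.arctan2(M[1,0],M[0,0])))
print((W-(np.array(P)@M.T+t))*1e3)
np.savez('bed.npz',M=M,t=t)
B=lambda w:(M.T@(w[:2]-t))*1e3
for c in [(497,272),(575,260),(584,312),(508,327)]: print('blk',B(onz('top',*k(*c),.054)))
print('blkc',B(onz('top',*k(541,293),.054)))
kk=lambda x,y:(x/5+165-.4,y/5+140-.4)
for c,z in [((400,320),45),((357,474),45),((315,243),0)]: print('side',B(onz('side',*kk(*c),z/1e3)))
for c in [(333,241),(383,245),(370,288),(317,280)]: print('side blk',B(onz('side',*kk(*c),.054)))
print('rod',B(onz('top',*k(82,489),.04)))
for c in [(338,132)]: print('beaker',B(onz('top',*c,.08)))
for n,p in [('mouth',(-34,0)),('lip',(-73,70)),('hinge',(0,0))]: print(n,M@(np.array(p)/1e3)+t)
E
```

```text
[[ 0.98385637 -0.1789599 ]
 [ 0.1789599   0.98385637]] [0.69097501 0.05056503] 10.30918299669596
[[-0.50610829  0.9639281 ]
 [ 2.55545842  3.39837732]
 [ 2.76617156 -0.57653899]
 [ 1.30956399  3.26056939]
 [-2.87416594 -5.87182203]
 [-3.25091973 -1.17451377]]
blk [-17.1743621  -22.90259625]
blk [-18.885415   -66.55285883]
blk [-48.76762354 -65.50777651]
blk [-48.92216565 -22.80265562]
blkc [-33.61162523 -44.40561454]
side [-66.1053279   -4.68667563]
side [-68.20166098 137.30701478]
side [  15.34955395 -157.66416855]
side blk [-15.80872484 -70.61424216]
side blk [-45.5750561  -69.53306216]
side blk [-46.50298461 -21.64883968]
side blk [-15.25522558 -26.54638486]
rod [-89.80411467 224.69790302]
beaker [  -9.69880897 -226.3754081 ]
mouth [0.6575239  0.04448039]
lip [0.60662631 0.1063709 ]
hinge [0.69097501 0.05056503]
```

Run:
```python
from h import *
t=cv2.imread('pics/top0.png')[...,::-1]; s=cv2.imread('pics/side0.png')[...,::-1]
save('t2.png',t,(180,105,250,187),7); save('t3.png',t,(240,105,315,180),7.5); save('s2.png',s,(170,175,250,255),7)
```

```text
(no output)
```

View pics/t2.png

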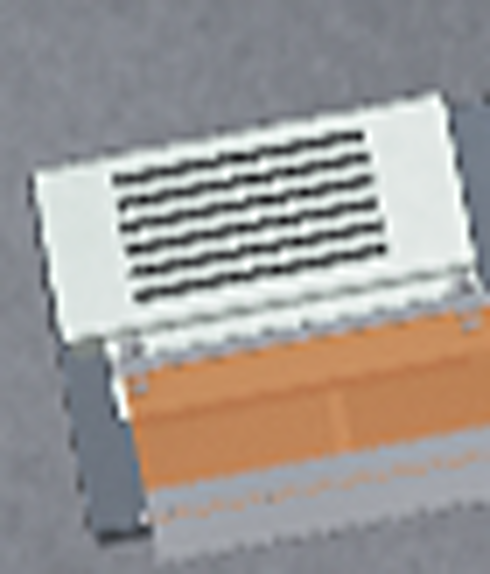

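View pics/t3.png

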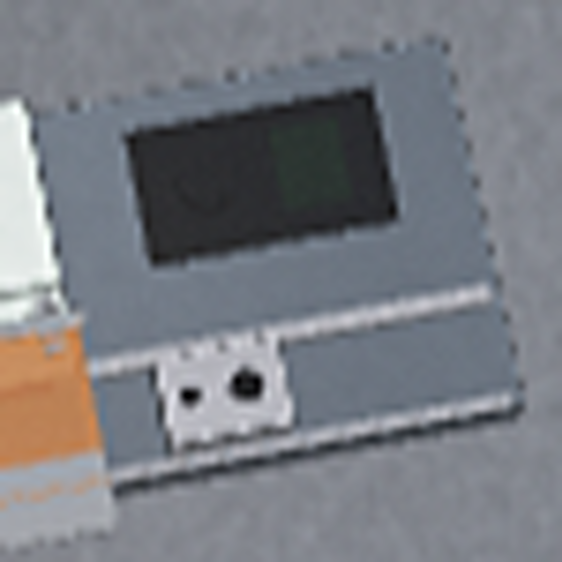

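View pics/s2.png

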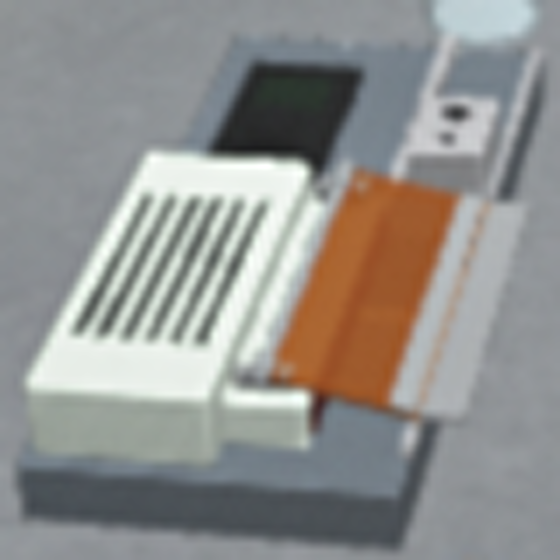

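```bash
cat > fitbed.py <<'E'
from h import *
from scipy.optimize import least_squares
a=lambda s,ox,oy:(lambda x,y:np.array([x/s+ox-.45,y/s+oy-.45]))
t2=a(7,180,105);t3=a(7.5,240,105);s2=a(7,170,175)
L=[('top',t3(447,42),(85,-150,30)),('top',t3(520,402),(-54,-150,30)),('top',t3(113,528),(-73,0,46)),('top',t2(98,537),(-54,165,30)),('top',t2(160,560),(-73,140,46)),
('side',s2(400,497),(-54,165,30)),('side',s2(403,547),(-54,165,0)),('side',s2(20,465),(85,165,30)),('side',s2(22,518),(85,165,0)),('side',s2(235,38),(85,-150,30)),('side',s2(523,203),(-73,0,46)),('side',s2(465,418),(-73,140,46)),('side',s2(545,48),(-54,-150,30))]
def res(p):
    c,s=np.cos(p[0]),np.sin(p[0]);o=[]
    for n,uv,b in L:
        x,y,z=np.array(b)/1e3
        o+=list(proj(n,[c*x-s*y+p[1],s*x+c*y+p[2],z])-uv)
    return np.array(o)
r=least_squares(res,[.18,.69,.05],loss='soft_l1')
print(r.x,np.degrees(r.x[0])); print(np.round(res(r.x).reshape(-1,2),2))
E
python3 fitbed.py
```

```text
[0.17637965 0.69440899 0.05080797] 10.105809282379825
[[ 0.08 -1.46]
 [ 1.13 -0.28]
 [ 1.03 -0.8 ]
 [-0.73 -1.1 ]
 [ 0.16 -0.29]
 [ 0.11  0.03]
 [ 0.29  2.46]
 [-0.56  0.06]
 [ 0.6   1.96]
 [ 0.98 -0.27]
 [ 1.3   0.71]
 [ 0.17  0.46]
 [ 0.24  0.94]]
```

```bash
ls -la / .
python3 - <<'E'
from h import *
s=cv2.imread('pics/side0.png')[...,::-1]
save('s3.png',s,(390,20,460,100),7)
import cell; print([x for x in dir(robot) if x[0]!='_'])
o=robot.get_obs(); print(o)
E
```

```text
/:
total 100
drwxr-xr-x 23 root  root   4096 Dec  6 05:29 .
drwxr-xr-x 23 root  root   4096 Dec  6 05:29 ..
drwxr-xr-x  2 root  root   4096 Dec  6 05:29 bin
-rw-r--r--  1 root  root    512 Dec  6 05:29 container_info.json
drwxr-xr-x  6 root  root   2200 Dec  6 05:29 dev
drwxr-xr-x  3 root  root   4096 Dec  6 05:29 etc
drwxr-xr-x  4 root  root   4096 Jan  1  1980 home
drwxr-xr-x  2 root  root   4096 Jan  1  1980 lib
drwxr-xr-x  2 root  root   4096 Jan  1  1980 lib64
drwxr-xr-x  2 root  root   4096 Jan  1  1980 libexec
drwx------  2 root  root  12288 Jan  1  1970 lost+found
drwxr-xr-x  3 root  root   4096 Dec  6 05:29 mnt
drwxr-xr-x  3 root  root   4096 Jan  1  1970 nix
drwxr-xr-x  2 root  root   4096 Dec  6 05:29 old_root
drwxr-xr-x  7 root  root   4096 Dec  6 05:29 opt
dr-xr-xr-x 96 root  root      0 Dec  6 03:45 proc
drwx------  2 root  root   4096 Dec  6 05:29 root
drwxr-xr-x  3 root  root   4096 Dec  6 05:29 run
drwxr-xr-x  4 root  root   4096 Jan  1  1980 share
dr-xr-xr-x 12 root  root      0 Dec  6 03:45 sys
drwxrwxrwt  5 root  root   4096 Dec  6 05:30 tmp
drwxr-xr-x  4 root  ro
[... 513 characters left out ...]
o_grasp']
{'time_s': 0.1, 'joints': array([ 1.27178975,  0.68990008, -0.19455427,  1.56621592,  0.15732489,
        0.90252377, -0.2151339 ]), 'qvel': array([-0.00162077, -0.00235059,  0.00063874, -0.00130407, -0.00013244,
       -0.00119048, -0.00084652]), 'joint_torque': array([-4.30191445e-03, -5.28503430e+01, -1.27181523e+00, -1.53836238e+01,
       -5.25815960e-02,  2.05966455e-03,  7.68990708e-05]), 'tool_pos': array([ 0.20397101, -0.59018365,  0.23799756]), 'tcp_rot': array([-3.09659445e+00, -5.20222229e-01,  6.15250218e-04]), 'ft_force': array([-0.21875148, -0.75054652, -0.60368818]), 'wrist_torque': array([-0.02870712, -0.00676215, -0.04786938]), 'gripper_width': 0.9990736501576553}
```

View pics/s3.png

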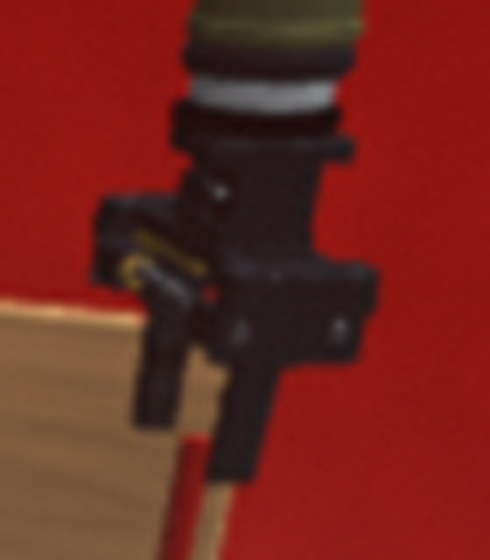

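Emit:
jog_arm --commands "100 38 -9 -10 0; 100 38 -9 -10 0; 100 38 -9 -10 0; 100 38 -9 -10 0; 100 38 -9 -10 0"

```text
time_s: 0.52
tool_pos: [0.3597, -0.4894, 0.2829]
tcp_rot: [-3.096, -0.481, 0.023]
ft_force: [-0.3, -0.4, -0.3]
gripper_width: 0.999
```

```bash
cat >> h.py <<'E'
def st():
    o=robot.get_obs(); M=R.from_rotvec(o['tcp_rot']).as_matrix()
    tilt=np.degrees(np.arccos(-M[2,2])); 
    print('t%.2f pos'%o['time_s'],np.round(o['tool_pos']*1e3,1),'tilt%.2f'%tilt,'\nx',np.round(M[:,0],3),'y',np.round(M[:,1],3),'z',np.round(M[:,2],3),'\nj',np.round(o['joints'],3),'F',np.round(o['ft_force'],1),'g%.3f'%o['gripper_width'])
    return o,M
E
python3 -c "
from h import *
st()
print(onz('top',255,45,0),onz('top',255,60,0))"
```

```text
t0.52 pos [ 359.7 -489.4  282.9] tilt0.96 
x [ 0.953  0.303 -0.013] y [ 0.303 -0.953 -0.01 ] z [-0.016  0.006 -1.   ] 
j [ 0.955  0.623 -0.174  1.553  0.13   0.992 -0.523] F [-0.3 -0.4 -0.3] g0.999
[1.00784849 0.03527627 0.        ] [0.96214284 0.03587098 0.        ]
```

Emit:
jog_arm --commands "100 20 -34 -11 0; 100 20 -34 -11 0; 100 20 -34 -11 0; 100 20 -34 -11 0; 100 20 -34 -11 0"

```text
time_s: 0.93
tool_pos: [0.4102, -0.2938, 0.3363]
tcp_rot: [-3.094, -0.488, 0.018]
ft_force: [1.2, -0.2, 0.2]
gripper_width: 1.0
```

Emit:
jog_arm --commands "100 20 -34 -11 0; 100 20 -34 -11 0; 100 20 -34 -11 0; 100 20 -34 -11 0; 100 20 -34 -11 0"

```text
time_s: 1.35
tool_pos: [0.451, -0.0975, 0.3921]
tcp_rot: [-3.093, -0.487, 0.024]
ft_force: [0.9, 0.1, 0.0]
gripper_width: 0.998
```

Emit:
jog_arm --commands "100 20 -34 -11 0; 100 20 -34 -11 0; 100 20 -34 -11 0; 100 20 -34 -11 0; 100 20 -34 -11 0"

```text
time_s: 1.77
tool_pos: [0.492, 0.0987, 0.4485]
tcp_rot: [-3.094, -0.487, 0.028]
ft_force: [1.1, 0.3, 0.1]
gripper_width: 1.001
```

```bash
python3 -c "
from h import *
st()"
```

```text
t1.77 pos [492.   98.7 448.5] tilt1.17 
x [ 0.952  0.307 -0.017] y [ 0.307 -0.952 -0.012] z [-0.019  0.006 -1.   ] 
j [-0.055  0.335 -0.336  1.554  0.099  1.287 -1.662] F [1.1 0.3 0.1] g1.001
```

Emit:
jog_arm --commands "100 0 0 -40 0.07; 100 0 0 -40 0.07; 100 0 0 -40 0; 100 0 0 -40 0; 100 0 0 -40 0"

```text
time_s: 2.18
tool_pos: [0.4919, 0.1091, 0.6484]
tcp_rot: [-3.116, -0.295, 0.062]
ft_force: [1.3, 1.3, 1.2]
gripper_width: 1.002
```

Emit:
jog_arm --commands "100 0 0 -40 0; 100 0 0 -40 0; 100 0 0 -40 0; 100 0 0 -40 0; 100 0 0 -40 0"

```text
time_s: 2.6
tool_pos: [0.4769, 0.1043, 0.7328]
tcp_rot: [-3.104, -0.294, -0.032]
ft_force: [-0.9, -0.8, -0.1]
gripper_width: 1.005
```

```bash
python3 -c "
from h import *
st()"
```

```text
t2.60 pos [476.9 104.3 732.8] tilt1.80 
x [0.982 0.188 0.023] y [ 0.188 -0.982 -0.022] z [ 0.018  0.025 -1.   ] 
j [-0.414  0.337  0.256  0.7   -0.122  2.089 -1.616] F [-0.9 -0.8 -0.1] g1.005
```

Emit:
jog_arm --commands "100 0 0 -40 0; 100 0 0 -40 0; 100 0 0 -40 0; 100 0 0 -40 0; 100 0 0 -40 0"

```text
time_s: 3.02
tool_pos: [0.4229, 0.0918, 0.7964]
tcp_rot: [-3.072, -0.297, -0.246]
ft_force: [0.8, 0.6, 0.1]
gripper_width: 1.0
```

```bash
python3 -c "
from h import *
st()"
```

```text
t3.02 pos [422.9  91.8 796.4] tilt9.47 
x [0.969 0.187 0.162] y [ 0.194 -0.981 -0.03 ] z [ 0.153  0.06  -0.986] 
j [-0.511  0.201  0.346  0.697 -0.115  2.089 -1.621] F [0.8 0.6 0.1] g1.000
```

Emit:
jog_arm --commands "100 6 0 -40 0; 100 6 0 -40 0; 100 6 0 -40 0; 100 6 0 -40 0; 100 6 0 -40 0"

```text
time_s: 3.43
tool_pos: [0.3836, 0.0792, 0.8548]
tcp_rot: [-3.018, -0.296, -0.475]
ft_force: [0.4, 1.0, 1.1]
gripper_width: 1.0
```

Emit:
jog_arm --commands "100 12 0 -38 0; 100 12 0 -38 0; 100 12 0 -38 0; 100 12 0 -38 0; 100 12 0 -38 0"

```text
time_s: 3.85
tool_pos: [0.3587, 0.067, 0.9086]
tcp_rot: [-2.947, -0.288, -0.697]
ft_force: [-0.1, 0.9, 0.7]
gripper_width: 1.001
```

```bash
python3 -c "
from h import *
st()"
```

```text
t3.85 pos [358.7  67.  908.6] tilt27.09 
x [0.877 0.16  0.452] y [ 0.206 -0.977 -0.053] z [ 0.433  0.14  -0.89 ] 
j [-0.92   0.038  0.732  0.552 -0.091  2.089 -1.634] F [-0.1  0.9  0.7] g1.001
```

Emit:
jog_arm --commands "100 15 20 -32 0; 100 15 20 -32 0; 100 15 20 -32 0; 100 15 20 -32 0; 100 15 20 -32 0"

```text
time_s: 4.27
tool_pos: [0.3609, 0.0166, 0.9335]
tcp_rot: [-2.897, -0.329, -0.812]
ft_force: [-0.2, 0.3, -0.3]
gripper_width: 0.995
```

```bash
python3 -c "
from h import *
st()"
```

```text
t4.27 pos [360.9  16.6 933.5] tilt31.81 
x [0.833 0.177 0.525] y [ 0.239 -0.97  -0.052] z [ 0.499  0.168 -0.85 ] 
j [-0.163  0.047  0.157  0.465 -0.199  2.089 -1.499] F [-0.2  0.3 -0.3] g0.995
```

Emit:
jog_arm --commands "100 5 40 0 0; 100 5 40 0 0; 100 5 40 0 0; 100 5 40 0 0; 100 5 40 -5 0"

```text
time_s: 4.68
tool_pos: [0.4027, -0.101, 0.9222]
tcp_rot: [-2.893, -0.341, -0.848]
ft_force: [1.2, 1.5, 0.7]
gripper_width: 0.997
```

Emit:
jog_arm --commands "100 20 0 -35 0; 100 20 0 -35 0; 100 20 0 -35 0; 100 20 0 -35 0; 100 20 0 -35 0"

```text
time_s: 5.1
tool_pos: [0.3723, -0.0921, 0.9726]
tcp_rot: [-2.85, -0.297, -1.047]
ft_force: [-0.3, 0.0, 0.1]
gripper_width: 1.001
```

```bash
python3 -c "
from h import *
st()"
```

```text
t5.10 pos [372.3 -92.1 972.6] tilt40.45 
x [0.746 0.151 0.649] y [ 0.213 -0.977 -0.018] z [ 0.631  0.151 -0.761] 
j [ 0.681  0.139 -0.43   0.271 -0.305  2.089 -1.332] F [-0.3  0.   0.1] g1.001
```

Emit:
jog_arm --commands "100 24 8 -32 0; 100 24 8 -32 0; 100 24 8 -32 0; 100 24 8 -32 0; 100 24 8 -32 0"

```text
time_s: 5.52
tool_pos: [0.3397, -0.0971, 1.0246]
tcp_rot: [-2.784, -0.301, -1.28]
ft_force: [-0.2, -1.2, 1.0]
gripper_width: 1.0
```

```bash
python3 -c "
from h import *
st()"
```

```text
t5.52 pos [ 339.7  -97.1 1024.6] tilt49.25 
x [0.636 0.151 0.757] y [ 0.203 -0.979  0.024] z [ 0.745  0.138 -0.653] 
j [ 0.794  0.129 -0.302  0.138 -0.544  2.089 -1.318] F [-0.2 -1.2  1. ] g1.000
```

Emit:
jog_arm --commands "100 -20 -3 30 0.032; 100 -22 -3 32 0; 100 -22 -3 32 0; 100 -22 -3 32 0; 100 -22 -3 32 0"

```text
time_s: 5.93
tool_pos: [0.3672, -0.0742, 0.9125]
tcp_rot: [-2.777, -0.335, -1.318]
ft_force: [0.8, 0.4, 1.4]
gripper_width: 1.0
```

Emit:
jog_arm --commands "100 -22 -3 32 0; 100 -22 -3 32 0; 100 -22 -3 32 0; 100 -22 -3 32 0; 100 -22 -3 32 0"

```text
time_s: 6.35
tool_pos: [0.4157, -0.047, 0.7241]
tcp_rot: [-2.783, -0.348, -1.349]
ft_force: [0.6, 0.4, 0.0]
gripper_width: 1.0
```

```bash
python3 -c "
from h import *
st()"
```

```text
t6.35 pos [415.7 -47.  724.1] tilt51.40 
x [0.599 0.187 0.778] y [ 0.213 -0.975  0.071] z [ 0.772  0.123 -0.624] 
j [ 1.098 -0.301 -0.455  1.728 -0.822  1.084 -0.537] F [0.6 0.4 0. ] g1.000
```

Emit:
jog_arm --commands "100 -24 -2 31 0.045; 100 -24 -2 31 0.045; 100 -24 -2 31 0; 100 -24 -2 31 0; 100 -24 -2 31 0"

```text
time_s: 6.77
tool_pos: [0.4504, -0.0313, 0.5656]
tcp_rot: [-2.758, -0.217, -1.352]
ft_force: [0.0, -0.3, 0.0]
gripper_width: 0.995
```

Emit:
jog_arm --commands "100 -24 -2 31 0; 100 -24 -2 31 0; 100 -24 -2 31 0; 100 -24 -2 31 0; 100 -24 -2 31 0"

```text
time_s: 7.18
tool_pos: [0.459, -0.0323, 0.5399]
tcp_rot: [-2.724, -0.205, -1.399]
ft_force: [-0.3, 1.1, 0.2]
gripper_width: 0.999
```

```bash
cat >> h.py <<'E'
Y=0.1764; T=np.array([.6944,.0508,0]); BM=R.from_rotvec([0,0,Y]).as_matrix()
def bed():
    o,M=st(); p=BM.T@(o['tool_pos']-T); N=BM.T@M
    print('bed TCP',np.round(p*1e3,1),'\n x',np.round(N[:,0],3),'y',np.round(N[:,1],3),'z',np.round(N[:,2],3)); print('Fbed',np.round(BM.T@o['ft_force'],1))
    return p,N
def go(tgt):
    p,N=bed(); d=N.T@(np.array(tgt)-p*1e3); print('tool delta',np.round(d,1),'norm %.1f'%np.linalg.norm(d))
E
python3 -c "
from h import *
go([-150,-26,100])"
```

```text
t7.18 pos [459.  -32.3 539.9] tilt54.39 
x [0.576 0.085 0.813] y [ 0.151 -0.988 -0.003] z [ 0.803  0.125 -0.582] 
j [-0.036 -0.178  0.13   2.265 -0.999  0.222 -0.423] F [-0.3  1.1  0.2] g0.999
bed TCP [-246.3  -40.5  539.9] 
 x [ 0.582 -0.017  0.813] y [-0.025 -1.    -0.003] z [ 0.813 -0.018 -0.582]
Fbed [-0.1  1.1  0.2]
tool delta [-301.8  -15.3  334.2] norm 450.6
```

Emit:
jog_arm --commands "100 0 0 0 0.12; 100 0 0 0 0.12; 100 0 0 0 0.12; 100 0 0 0 0.12; 100 0 0 0 0.12"

```text
time_s: 7.6
tool_pos: [0.458, -0.0232, 0.5481]
tcp_rot: [-2.429, 0.569, -1.205]
ft_force: [0.2, -0.4, 0.3]
gripper_width: 1.001
```

```bash
python3 -c "
from h import *
bed()"
```

```text
t7.60 pos [458.  -23.2 548.1] tilt55.49 
x [ 0.553 -0.506  0.662] y [-0.19  -0.85  -0.491] z [ 0.811  0.145 -0.567] 
j [-0.09  -0.194  0.16   2.264 -0.999  0.218 -1.055] F [ 0.2 -0.4  0.3] g1.001
bed TCP [-245.7  -31.3  548.1] 
 x [ 0.456 -0.595  0.662] y [-0.337 -0.804 -0.491] z [ 0.824  0.001 -0.567]
Fbed [ 0.1 -0.4  0.3]
```

Emit:
jog_arm --commands "100 0 0 0 -0.125; 100 0 0 0 -0.125; 100 0 0 0 -0.125; 100 0 0 0 -0.125; 100 0 0 0 -0.125"

```text
time_s: 8.02
tool_pos: [0.4569, -0.0222, 0.5587]
tcp_rot: [-2.673, -0.217, -1.442]
ft_force: [0.4, 1.0, 0.6]
gripper_width: 0.997
```

Emit:
jog_arm --commands "100 0 0 0 -0.125; 100 0 0 0 -0.125; 100 0 0 0 -0.125; 100 0 0 0 -0.125; 100 0 0 0 -0.125"

```text
time_s: 8.43
tool_pos: [0.4556, -0.0215, 0.5688]
tcp_rot: [2.389, 0.996, 1.406]
ft_force: [-0.0, 0.5, -0.3]
gripper_width: 0.998
```

```bash
python3 -c "
from h import *
bed()"
```

```text
t8.43 pos [455.6 -21.5 568.8] tilt58.04 
x [0.322 0.636 0.701] y [ 0.45  -0.754  0.478] z [ 0.833  0.161 -0.529] 
j [-0.394 -0.263  0.364  2.259 -0.546  0.15  -0.273] F [-0.   0.5 -0.3] g0.998
bed TCP [-247.8  -29.3  568.8] 
 x [0.429 0.57  0.701] y [ 0.311 -0.822  0.478] z [ 0.848  0.013 -0.529]
Fbed [ 0.1  0.5 -0.3]
```

Emit:
jog_arm --commands "100 0 0 0 -0.125; 100 0 0 0 -0.125; 100 0 0 0 -0.125; 100 0 0 0 -0.125; 100 0 0 0 -0.125"

```text
time_s: 8.85
tool_pos: [0.454, -0.0214, 0.5781]
tcp_rot: [1.805, 1.55, 1.181]
ft_force: [0.8, 0.6, 0.3]
gripper_width: 1.0
```

Emit:
jog_arm --commands "100 0 0 0 -0.125; 100 0 0 0 -0.125; 100 0 0 0 -0.125; 100 0 0 0 -0.125; 100 0 0 0 -0.125"

```text
time_s: 9.27
tool_pos: [0.4524, -0.022, 0.5867]
tcp_rot: [1.156, 1.9, 0.888]
ft_force: [-0.1, -0.5, -0.5]
gripper_width: 1.002
```

```bash
python3 -c "
from h import *
bed()"
```

```text
t9.27 pos [452.4 -22.  586.7] tilt60.30 
x [-0.33   0.916 -0.228] y [0.412 0.357 0.838] z [ 0.849  0.182 -0.495] 
j [-0.581 -0.331  0.469  2.251  0.046  0.14   0.386] F [-0.1 -0.5 -0.5] g1.002
bed TCP [-251.1  -29.2  586.7] 
 x [-0.164  0.96  -0.228] y [0.469 0.279 0.838] z [ 0.868  0.03  -0.495]
Fbed [-0.2 -0.4 -0.5]
```

Emit:
jog_arm --commands "100 0 0 0 -0.125; 100 0 0 0 -0.125; 100 0 0 0 -0.125; 100 0 0 0 -0.125; 100 0 0 0 -0.125"

```text
time_s: 9.68
tool_pos: [0.4508, -0.0233, 0.5945]
tcp_rot: [0.487, 2.062, 0.55]
ft_force: [0.2, 0.3, 0.2]
gripper_width: 0.998
```

Emit:
jog_arm --commands "100 0 0 0 -0.125; 100 0 0 0 -0.125; 100 0 0 0 -0.125; 100 0 0 0 -0.125; 100 0 0 0 -0.125"

```text
time_s: 10.1
tool_pos: [0.4494, -0.0254, 0.6015]
tcp_rot: [-0.17, 2.052, 0.184]
ft_force: [-0.6, 0.6, 0.0]
gripper_width: 0.998
```

```bash
python3 -c "
from h import *
bed()"
```

```text
t10.10 pos [449.4 -25.4 601.5] tilt62.29 
x [-0.467 -0.042 -0.883] y [-0.199  0.978  0.058] z [ 0.862  0.203 -0.465] 
j [-0.761 -0.411  0.547  2.243  0.64   0.193  1.05 ] F [-0.6  0.6  0. ] g0.998
bed TCP [-254.5  -32.   601.5] 
 x [-0.467  0.04  -0.883] y [-0.024  0.998  0.058] z [ 0.884  0.048 -0.465]
Fbed [-0.5  0.7  0. ]
```

Emit:
jog_arm --commands "100 28 -2 25 0; 100 28 -2 25 0; 100 28 -2 25 0; 100 28 -2 25 0; 100 28 -2 25 0"

```text
time_s: 10.52
tool_pos: [0.4542, -0.0344, 0.5261]
tcp_rot: [-0.157, 2.111, 0.164]
ft_force: [0.7, -0.6, -0.2]
gripper_width: 1.0
```

```bash
python3 -c "
from h import *
bed()"
```

```text
t10.52 pos [454.2 -34.4 526.1] tilt58.97 
x [-0.516 -0.046 -0.855] y [-0.178  0.983  0.054] z [ 0.838  0.18  -0.515] 
j [-1.076 -0.437  0.773  2.385  1.562  0.271  0.138] F [ 0.7 -0.6 -0.2] g1.000
bed TCP [-251.5  -41.7  526.1] 
 x [-0.516  0.045 -0.855] y [-0.003  0.999  0.054] z [ 0.856  0.03  -0.515]
Fbed [ 0.6 -0.7 -0.2]
```

Emit:
jog_arm --commands "100 22 -1 30 0; 100 22 -1 30 0; 100 22 -1 30 0; 100 22 -1 30 0; 100 22 -1 30 0"

```text
time_s: 10.93
tool_pos: [0.4976, -0.0397, 0.4247]
tcp_rot: [-0.126, 2.13, 0.154]
ft_force: [0.9, -5.2, -2.0]
gripper_width: 0.999
```

```bash
python3 -c "
from h import *
go([-150,-26,200])"
```

```text
t10.93 pos [497.6 -39.7 424.7] tilt57.95 
x [-0.533 -0.03  -0.845] y [-0.151  0.987  0.061] z [ 0.832  0.16  -0.531] 
j [-1.693 -0.457  1.412  2.549  2.462  0.523 -0.691] F [ 0.9 -5.2 -2. ] g0.999
bed TCP [-209.6  -54.6  424.7] 
 x [-0.53   0.064 -0.845] y [0.024 0.998 0.061] z [ 0.848  0.011 -0.531]
Fbed [-0.  -5.3 -2. ]
tool delta [160.2  16.4 170.1] norm 234.2
```

Emit:
jog_arm --commands "100 5 2 35 0; 100 5 2 35 0; 100 5 2 35 0; 100 5 2 35 0; 100 5 2 35 0"

```text
time_s: 11.35
tool_pos: [0.5451, 0.0298, 0.4248]
tcp_rot: [-0.134, 2.177, 0.147]
ft_force: [0.1, 0.5, -0.7]
gripper_width: 1.003
```

```bash
python3 -c "
from h import *
go([-150,-26,200])"
```

```text
t11.35 pos [545.1  29.8 424.8] tilt55.22 
x [-0.572 -0.041 -0.819] y [-0.151  0.987  0.056] z [ 0.806  0.156 -0.57 ] 
j [-2.032 -0.457  1.51   2.438  2.135  0.627 -0.508] F [ 0.1  0.5 -0.7] g1.003
bed TCP [-150.7    5.5  424.8] 
 x [-0.57   0.06  -0.819] y [0.024 0.998 0.056] z [ 0.821  0.012 -0.57 ]
Fbed [ 0.2  0.5 -0.7]
tool delta [182.  -44.  128.5] norm 227.0
```

```bash
cat > kin.py <<'E'
import numpy as np
from scipy.spatial.transform import Rotation as R
from scipy.optimize import least_squares
D=[# joints,pos,x,y,z
([1.27178975,.68990008,-.19455427,1.56621592,.15732489,.90252377,-.2151339],[.20397,-.59018,.23800],R.from_rotvec([-3.09659,-.52022,.000615]).as_matrix()),
([.955,.623,-.174,1.553,.130,.992,-.523],[.3597,-.4894,.2829],R.from_rotvec([-3.096,-.481,.023]).as_matrix()),
([-.055,.335,-.336,1.554,.099,1.287,-1.662],[.492,.0987,.4485],R.from_rotvec([-3.094,-.487,.028]).as_matrix()),
([-.414,.337,.256,.7,-.122,2.089,-1.616],[.4769,.1043,.7328],R.from_rotvec([-3.104,-.294,-.032]).as_matrix()),
([-.511,.201,.346,.697,-.115,2.089,-1.621],[.4229,.0918,.7964],R.from_rotvec([-3.072,-.297,-.246]).as_matrix()),
([-.92,.038,.732,.552,-.091,2.089,-1.634],[.3587,.067,.9086],R.from_rotvec([-2.947,-.288,-.697]).as_matrix()),
([.681,.139,-.43,.271,-.305,2.089,-1.332],[.3723,-.0921,.9726],R.from_rotvec([-2.85,-.297,-1.047]).as_matrix()),
([1.098,-.301,-.455,1.728,-.822,1.084,-.537],[.4157,-.047,.7241],R.from_rotvec([-2.783,-.348,-1.349]).as_matrix()),
([-.036,-.178,.13,2.265,-.999,.222,-.423],[.459,-.0323,.5399],R.from_rotvec([-2.724,-.205,-1.399]).as_matrix()),
([-.581,-.331,.469,2.251,.046,.14,.386],[.4524,-.022,.5867],R.from_rotvec([1.156,1.9,.888]).as_matrix()),
([-1.076,-.437,.773,2.385,1.562,.271,.138],[.4542,-.0344,.5261],R.from_rotvec([-.157,2.111,.164]).as_matrix()),
([-2.032,-.457,1.51,2.438,2.135,.627,-.508],[.5451,.0298,.4248],R.from_rotvec([-.134,2.177,.147]).as_matrix())]
import itertools
Z=lambda a:R.from_euler('z',a); Yy=lambda a:R.from_euler('y',a)
e=np.array([0,0,1.]); ex=np.array([1.,0,0])
def fk(q,p,S):
    a0,a7,d1,d3,d5,d7,b1,b3,b5=p
    r=Z(a0+S[0]*q[0]); t=d1*e+r.apply(b1*ex)
    r=r*Yy(q[1]); t=t+r.apply(d3*e); r=r*Z(S[1]*q[2]); t=t+r.apply(b3*ex)
    r=r*Yy(q[3]); t=t+r.apply(d5*e-b5*ex); r=r*Z(S[2]*q[4]); r=r*Yy(q[5]); r=r*Z(S[3]*q[6]+a7); t=t+r.apply(d7*e)
    return t,r.as_matrix()
def res(p,S):
    o=[]
    for q,t,M in D:
        T_,A=fk(q,p,S); o+=list(T_-t)+list(.1*(A-M).ravel())
    return o
if __name__=='__main__':
    best=[]
    for S in itertools.product([1,-1],repeat=4):
        for a0 in(0,1.5,3,-1.5):
          for a7 in (0,1.5,3,-1.5):
            r=least_squares(res,[a0,a7,.35,.4,.4,.25,0,0,0],args=(S,)); best.append((r.cost,S,r.x))
    best.sort(key=lambda b:b[0])
    for b in best[:3]: print(b[0],b[1],np.round(b[2],4))
    b=best[0]; np.savez('kin.npz',p=b[2],S=b[1]); print(np.round(np.array(res(b[2],b[1])).reshape(-1,12)[:,:3]*1e3,1))
E
python3 kin.py
```

```text
0.001851699566380135 (-1, -1, -1, -1) [-0.0784  1.509   0.3446  0.5371  0.3491  0.303  -0.0118  0.0235  0.0111]
0.0018516995663801408 (-1, -1, -1, -1) [-0.0784  1.509   0.3446  0.5371  0.3491  0.303  -0.0118  0.0235  0.0111]
0.0018516995663801629 (-1, -1, -1, -1) [-0.0784 -4.7742  0.3446  0.5371  0.3491  0.303  -0.0118  0.0235  0.0111]
[[  1.8   1.4  -4.9]
 [  3.    1.   -5. ]
 [  7.3  14.9   0.9]
 [ -1.8   2.2  -2.1]
 [ -4.5   4.5   0.1]
 [-15.2   1.5   0.3]
 [  1.2  13.6  -4. ]
 [ 31.6 -18.7   1.2]
 [  7.6   2.9  -1.9]
 [ -5.8   3.2   4. ]
 [-15.6   0.4   8. ]
 [-14.1 -17.6   3.6]]
```

```bash
cat > kin2.py <<'E'
from kin import *
S=(-1,-1,-1,-1)
def fk(q,p,n=None):
    # p: a0,a7,tilts.., then offsets vectors
    o=np.array(p[7:]).reshape(6,3)
    r=Z(p[0]-q[0]); t=np.array([0,0,.0])+r.apply(o[0])
    r=r*Yy(q[1]+p[2]); t=t+r.apply(o[1]); r=r*Z(-q[2]+p[3]); t=t+r.apply(o[2])
    r=r*Yy(q[3]+p[4]); t=t+r.apply(o[3]); r=r*Z(-q[4]+p[5]); r=r*Yy(q[5]+p[6]); t=t+r.apply(o[4]); r=r*Z(-q[6]+p[1]); t=t+r.apply(o[5])
    return t,r.as_matrix()
def res(p):
    o=[]
    for q,t,M in D:
        T_,A=fk(q,p); o+=list(T_-t)+list(.2*(A-M).ravel())
    return np.r_[o,1e-3*np.array(p[2:7]),1e-3*np.array(p[7:])]
if __name__=='__main__':
    p0=np.r_[-.078,1.509,np.zeros(5),0,0,.34,0,0,.54,0,0,0,0,0,.35,0,0,0,0,0,.3]
    r=least_squares(res,p0); print(r.cost,np.round(r.x[:7],3));print(np.round(r.x[7:].reshape(6,3),4))
    np.save('kin2.npy',r.x); rr=r.fun[:len(D)*12].reshape(-1,12); print(np.round(rr[:,:3]*1e3,1)); print(np.round(np.abs(rr[:,3:]).max(1)/.2,3))
E
python3 kin2.py
```

```text
6.657382789618727e-07 [ 0.     1.571  0.    -0.     0.    -0.    -0.   ]
[[ 1.000e-04 -9.400e-03  3.469e-01]
 [-1.000e-04 -9.400e-03  2.818e-01]
 [-5.000e-04 -1.340e-02  2.818e-01]
 [-2.000e-04 -1.340e-02  3.448e-01]
 [-2.000e-04 -5.000e-04  1.632e-01]
 [ 2.000e-04 -1.000e-04  1.632e-01]]
[[-0.1  0.1  0.1]
 [-0.1 -0.1 -0.2]
 [ 0.1  0.1  0. ]
 [-0.   0.2 -0. ]
 [-0.1 -0.3  0.2]
 [ 0.   0.1 -0.1]
 [-0.  -0.  -0. ]
 [ 0.1 -0.  -0.2]
 [-0.   0.1  0.2]
 [-0.1 -0.   0.2]
 [ 0.   0.  -0.2]
 [ 0.   0.   0.1]]
[0.    0.    0.001 0.001 0.001 0.001 0.    0.    0.    0.001 0.    0.001]
```

```bash
cat > reach.py <<'E'
from kin2 import *
p=np.load('kin2.npy')
lo=np.array([-3.01,-.46,-1.47,.13,-1,.04,-2.66]);hi=np.array([3.01,2.08,1.51,2.56,4.14,2.09,2.66])
Yw=.1764;T=np.array([.6944,.0508,0]);BM=R.from_rotvec([0,0,Yw]).as_matrix()
def Rt(b,flip,dy=0):
    b=np.radians(b); z=np.array([np.sin(b),0,-np.cos(b)]); x=np.array([np.cos(b),0,np.sin(b)]); y=np.cross(z,x)
    M=np.c_[x,y,z]
    if flip: M=np.c_[-x,-y,z]
    return BM@R.from_rotvec([0,0,dy]).as_matrix()@M
def ik(pos,M,q0):
    def f(q):
        t,A=fk(q,p); return np.r_[t-pos,.2*R.from_matrix(A.T@M).as_rotvec()]
    return least_squares(f,np.clip(q0,lo+1e-3,hi-1e-3),bounds=(lo,hi),max_nfev=60)
if __name__=='__main__':
    rng=np.random.default_rng(0)
    for b in (25,30,35,40,45,50,58):
        for flip in(0,1):
            out=[]
            for k in range(12):
                q0=rng.uniform(lo,hi)
                r1=ik(BM@np.array([-.038,-.026,.042])+T,Rt(b,flip),q0)
                if r1.cost<1e-7:
                    r2=ik(BM@np.array([-.038,.062,.042])+T,Rt(b,flip),r1.x)
                    r3=ik(BM@np.array([-.100,-.026,.025])+T,Rt(b,flip),r1.x)
                    if r2.cost<1e-7 and r3.cost<1e-7: out.append(r1.x)
            print(b,flip,len(out)); 
            for q in out[:5]: print('   ',np.round(q,2))
E
python3 reach.py
```

```text
25 0 0
25 1 0
30 0 0
30 1 0
35 0 0
35 1 0
40 0 0
40 1 0
45 0 0
45 1 0
50 0 0
50 1 0
58 0 0
58 1 0
```

```bash
cat > reach2.py <<'E'
from reach import *
rng=np.random.default_rng(1)
for b in (0,10,20,30,40,50,58):
    for flip in(0,1):
        best=[]
        for k in range(25):
            r1=ik(BM@np.array([-.038,.02,.042])+T,Rt(b,flip),rng.uniform(lo,hi)); best.append((r1.cost,r1.x))
        best.sort(key=lambda a:a[0]); print(b,flip,'n',sum(c<1e-6 for c,_ in best),'%.1e'%best[0][0],np.round(best[0][1],2))
E
python3 reach2.py
```

```text
0 0 n 4 4.5e-18 [-0.16  0.98 -0.02  1.59  0.03  0.57 -1.59]
0 1 n 10 4.8e-22 [-0.38  1.04  0.42  1.6  -0.63  0.64  2.11]
10 0 n 6 7.5e-18 [-0.16  0.94 -0.02  1.77  0.06  0.25 -1.62]
10 1 n 8 2.0e-20 [-0.1   0.94 -0.11  1.77  0.34  0.27  1.27]
20 0 n 3 1.7e-15 [-0.12  0.93 -0.07  1.94  2.64  0.09  2.1 ]
20 1 n 9 4.6e-19 [ 0.38  1.15 -1.    1.91  1.73  0.83  0.14]
30 0 n 5 6.1e-18 [-0.33  1.    0.28  2.1   3.56  0.51  1.08]
30 1 n 8 9.0e-20 [ 0.03  0.98 -0.31  2.08  2.67  0.48 -1.  ]
40 0 n 6 1.4e-16 [-0.34  1.08  0.3   2.23  3.38  0.87  1.23]
40 1 n 10 4.4e-19 [ 0.15  1.08 -0.51  2.2   2.75  0.85 -0.96]
50 0 n 5 5.7e-17 [-0.55  1.33  0.67  2.33  3.43  1.37  0.89]
50 1 n 8 2.0e-21 [ 0.09  1.17 -0.41  2.3   2.97  1.18 -1.15]
58 0 n 4 5.7e-23 [-0.28  1.28  0.19  2.37  3.2   1.52  1.39]
58 1 n 10 3.7e-21 [ 0.33  1.39 -0.79  2.33  2.97  1.46 -0.74]
```

```bash
cat > sim.py <<'E'
from reach import *
vmax=.7*np.array([2.57,2.57,3.14,3.14,3.14,3.14,3.14])/12
def row(q,d,lam=1e-2,w=.3,it=8):
    t,A=fk(q,p); M=A@R.from_rotvec([0,0,d[4]]).as_matrix(); pos=t+A@(np.array(d[1:4])/1e3)
    def err(x):
        t,A=fk(x,p); return np.r_[pos-t,w*R.from_matrix(M@A.T).as_rotvec()]
    x=q.copy()
    for _ in range(it):
        e=err(x); J=np.zeros((6,7))
        for i in range(7):
            h=np.zeros(7);h[i]=1e-5; J[:,i]=(e-err(x+h))/1e-5
        x=np.clip(x+J.T@np.linalg.solve(J@J.T+lam**2*np.eye(6),e),lo,hi)
    dq=x-q; s=min(1,(vmax/np.maximum(np.abs(dq),1e-9)).min())
    return q+s*dq
def run(q,rows,**k):
    for d in rows: q=row(q,d,**k)
    return q
def show(q):
    t,A=fk(q,p); N=BM.T@A; print(np.round(q,3),'bed',np.round(BM.T@(t-T)*1e3),'tilt%.1f'%np.degrees(np.arccos(-N[2,2])),'y',np.round(N[:,1],3),'zyaw %.1f'%np.degrees(np.arctan2(N[1,2],N[0,2])))
if __name__=='__main__':
    for k in (dict(lam=1e-2),dict(lam=5e-2),dict(lam=1e-3),dict(lam=5e-2,w=1),dict(lam=.1,w=1,it=4)):
        q=np.array([-.761,-.411,.547,2.243,.64,.193,1.05]); print(k)
        q=run(q,[(100,28,-2,25,0)]*5,**k); show(q)
        q=run(q,[(100,22,-1,30,0)]*5,**k); show(q)
        q=run(q,[(100,5,2,35,0)]*5,**k); show(q)
        q=np.array([-.054,.335,-.336,1.554,.099,1.287,-1.662])
        q=run(q,[(100,0,0,-40,.07)]*2+[(100,0,0,-40,0)]*8,**k); show(q)
E
python3 sim.py
```

```text
{'lam': 0.01}
[-0.724 -0.146  0.848  2.512  1.172  0.07   0.628] bed [-331. -107.  395.] tilt40.0 y [ 0.159  0.983 -0.086] zyaw -15.1
[-1.369 -0.308  1.349  2.552  1.885  0.36  -0.099] bed [-314. -140.  374.] tilt42.1 y [ 0.205  0.973 -0.107] zyaw -18.8
[-2.111 -0.46   1.51   2.56   2.062  1.04  -0.268] bed [-182.  -74.  424.] tilt60.0 y [ 0.102  0.926 -0.362] zyaw -19.2
[-0.272  0.714 -0.015  0.136 -0.023  2.09  -1.7  ] bed [  1. 103. 681.] tilt11.7 y [-0.005 -0.999 -0.053] zyaw 14.5
{'lam': 0.05}
[-0.86  -0.009  1.166  2.56   0.799  0.04   1.099] bed [-378. -142.  346.] tilt31.9 y [ 0.21   0.96  -0.185] zyaw -29.9
[-0.177  0.383  1.01   2.56   1.069  0.04   1.119] bed [-543. -275.  287.] tilt28.5 y [ 0.281  0.836 -0.472] zyaw -99.6
[0.391 0.639 0.664 2.514 1.739 0.234 0.532] bed [-690. -338.  225.] tilt35.6 y [ 0.272  0.812 -0.516] zyaw -141.4
[-0.261  0.502 -0.13   0.13   0.079  2.09  -1.71 ] bed [-82.  95. 820.] tilt24.1 y [ 0.007 -0.997 -0.072] zyaw 9.8
{'lam': 0.001}
[-0.425 -0.112  0.579  2.506  1.176  0.06   0.627] bed [-336. -117.  400.] tilt40.4 y [ 0.182  0.975 -0.131] zya
[... 660 characters left out ...]
  0.453 -0.536] bed [-395. -284.  259.] tilt34.2 y [ 0.294  0.88  -0.373] zyaw -54.8
[-0.264  0.538 -0.108  0.13   0.058  2.09  -1.709] bed [-66.  97. 798.] tilt22.1 y [ 0.007 -0.997 -0.071] zyaw 10.5
{'lam': 0.1, 'w': 1, 'it': 4}
[-0.705 -0.072  0.955  2.56   0.789  0.04   1.089] bed [-370. -127.  358.] tilt34.1 y [ 0.183  0.974 -0.135] zyaw -22.3
[-0.211  0.314  1.042  2.56   0.989  0.04   1.21 ] bed [-538. -274.  300.] tilt28.4 y [ 0.3    0.836 -0.459] zyaw -92.2
[0.127 0.735 1.216 2.524 1.239 0.04  1.176] bed [-732. -328.  293.] tilt44.1 y [ 0.245  0.755 -0.608] zyaw -145.6
[-0.25   0.471 -0.199  0.148  0.122  2.09  -1.727] bed [-96.  96. 832.] tilt24.9 y [ 0.009 -0.996 -0.084] zyaw 11.0
```

```bash
cat > path.py <<'E'
from sim import *
def follow(q,way,b=None,lamr=.02,step=12.,verbose=True):
    """bounded IK continuation, min change"""
    t,A=fk(q,p); cur=BM.T@(t-T)*1e3
    for w in way:
        w=np.array(w,float); n=max(1,int(np.linalg.norm(w-cur)/step)); 
        for k in range(1,n+1):
            pos=BM@((cur+(w-cur)*k/n)/1e3)+T
            f=lambda x:np.r_[20*(fk(x,p)[0]-pos),4*R.from_matrix(fk(x,p)[1].T@A).as_rotvec(),lamr*(x-q)]
            q=least_squares(f,np.clip(q,lo+1e-4,hi-1e-4),bounds=(lo,hi),max_nfev=30).x
        cur=w
        if verbose: show(q)
    return q
if __name__=='__main__':
    q=np.array([-2.032,-.457,1.51,2.438,2.135,.627,-.508])
    for way in ([(-60,-10,430),(0,-20,430),(0,-26,350),(-100,-26,250),(-120,-26,120),(-100,-26,40),(-38,62,42)],[(-100,-10,500),(-50,-26,500),(0,-26,430),(-50,-26,300),(-120,-26,120),(-38,62,42)],[(-130,60,424),(-50,80,420),(-50,60,300),(-120,-26,120)]):
        print('way'); follow(q,way)
E
python3 path.py
```

```text
way
[-2.074 -0.46   1.51   2.21   1.727  0.615 -0.074] bed [-98.  -3. 466.] tilt52.7 y [0.063 0.998 0.027] zyaw -2.4
[-2.093 -0.46   1.51   2.12   1.621  0.64   0.052] bed [-76.  -7. 492.] tilt53.3 y [0.078 0.997 0.016] zyaw -3.8
[-2.09  -0.46   1.51   2.221  1.672  0.66  -0.047] bed [-108.   -7.  453.] tilt50.5 y [0.088 0.996 0.006] zyaw -4.8
[-2.083 -0.46   1.51   2.457  1.806  0.685 -0.288] bed [-192.   -7.  375.] tilt44.7 y [ 0.091  0.996 -0.001] zyaw -5.3
[-2.12  -0.46   1.51   2.56   1.756  0.707 -0.338] bed [-245.   -0.  333.] tilt38.8 y [ 0.094  0.995 -0.01 ] zyaw -6.2
[-2.134 -0.46   1.51   2.56   1.685  0.702 -0.293] bed [-256.    4.  324.] tilt36.2 y [ 0.093  0.996 -0.012] zyaw -6.3
[-2.297 -0.46   1.51   2.54   1.713  0.75  -0.422] bed [-232.   66.  337.] tilt39.0 y [0.048 0.998 0.033] zyaw -0.5
way
[-1.929 -0.373  1.51   2.175  1.706  0.398 -0.021] bed [-100.  -10.  500.] tilt55.2 y [0.024 0.998 0.055] zyaw 0.8
[-2.025 -0.46   1.51   2.072  1.576  0.544  0.155] bed [-65. -22. 512.] tilt54.8 y [0.047 0.998 0.039] zyaw -1.1
[-2.082 -0.46   1.51   2.119  1.619  0.635  0.061
[... 180 characters left out ...]
[-2.12  -0.46   1.51   2.56   1.756  0.707 -0.338] bed [-245.   -0.  333.] tilt38.8 y [ 0.094  0.995 -0.01 ] zyaw -6.1
[-2.297 -0.46   1.51   2.54   1.713  0.75  -0.422] bed [-232.   66.  337.] tilt39.0 y [0.048 0.998 0.033] zyaw -0.5
way
[-2.227 -0.46   1.51   2.4    1.971  0.754 -0.47 ] bed [-134.   60.  429.] tilt54.5 y [0.026 0.998 0.054] zyaw 0.7
[-2.274 -0.46   1.51   2.219  1.715  0.731 -0.192] bed [-95.  79. 462.] tilt52.5 y [0.027 0.998 0.053] zyaw 0.8
[-2.245 -0.46   1.51   2.352  1.74   0.73  -0.28 ] bed [-146.   63.  409.] tilt47.6 y [0.043 0.998 0.04 ] zyaw -0.3
[-2.12  -0.46   1.51   2.56   1.756  0.707 -0.338] bed [-245.   -0.  333.] tilt38.8 y [ 0.094  0.995 -0.01 ] zyaw -6.1
```

```bash
cat > p2.py <<'E'
from path import *
q=np.array([-2.032,-.457,1.51,2.438,2.135,.627,-.508])
for way in ([(-150,-10,600),(-150,-10,700),(-50,-20,650),(30,-26,550),(30,-26,430),(-50,-26,300),(-120,-26,120),(-100,-26,40),(-38,62,42)],
 [(-200,-10,550),(-250,-10,650),(-150,-20,650),(0,-26,550),(50,-26,430),(-50,-26,300),(-120,-26,120),(-100,-26,40),(-38,62,42)]):
    print('way'); follow(q,way)
E
python3 p2.py
```

```text
way
[-1.513 -0.408  0.956  2.03   1.08   0.592  0.565] bed [-150.  -10.  600.] tilt55.2 y [0.024 0.998 0.055] zyaw 0.8
[-1.543 -0.45   0.827  1.763  0.903  0.883  0.785] bed [-150.  -10.  700.] tilt55.2 y [0.024 0.998 0.055] zyaw 0.8
[-1.912 -0.436  1.298  1.73   1.01   0.719  0.758] bed [-50. -20. 650.] tilt55.2 y [0.024 0.998 0.055] zyaw 0.8
[-2.105 -0.46   1.51   1.88   1.404  0.637  0.359] bed [-19. -17. 577.] tilt57.1 y [0.068 0.997 0.026] zyaw -2.9
[-2.098 -0.46   1.51   2.084  1.591  0.65   0.094] bed [-66. -10. 504.] tilt53.8 y [0.084 0.996 0.012] zyaw -4.3
[-2.081 -0.46   1.51   2.339  1.744  0.668 -0.168] bed [-149.   -7.  412.] tilt47.7 y [0.09  0.996 0.003] zyaw -5.0
[-2.12  -0.46   1.51   2.56   1.756  0.707 -0.338] bed [-245.   -0.  333.] tilt38.8 y [ 0.094  0.995 -0.01 ] zyaw -6.1
[-2.134 -0.46   1.51   2.56   1.685  0.702 -0.293] bed [-256.    4.  324.] tilt36.2 y [ 0.093  0.996 -0.012] zyaw -6.3
[-2.297 -0.46   1.51   2.54   1.713  0.75  -0.422] bed [-232.   66.  337.] tilt39.0 y [0.048 0.998 0.033] zyaw -0.5
way
[-1.251 -0.356  0.826  2.226  1.195  0.391  0.407] bed
[... 286 characters left out ...]
 0.8
[-2.079 -0.46   1.51   1.905  1.389  0.605  0.372] bed [-28. -20. 566.] tilt56.2 y [0.056 0.998 0.033] zyaw -1.9
[-2.107 -0.46   1.51   2.062  1.576  0.657  0.113] bed [-60.  -8. 512.] tilt54.3 y [0.086 0.996 0.012] zyaw -4.4
[-2.081 -0.46   1.51   2.339  1.744  0.668 -0.168] bed [-149.   -7.  412.] tilt47.7 y [0.09  0.996 0.003] zyaw -5.0
[-2.12  -0.46   1.51   2.56   1.756  0.707 -0.338] bed [-245.   -0.  333.] tilt38.8 y [ 0.094  0.995 -0.01 ] zyaw -6.1
[-2.134 -0.46   1.51   2.56   1.685  0.702 -0.293] bed [-256.    4.  324.] tilt36.2 y [ 0.093  0.996 -0.012] zyaw -6.3
[-2.297 -0.46   1.51   2.54   1.713  0.75  -0.422] bed [-232.   66.  337.] tilt39.0 y [0.048 0.998 0.033] zyaw -0.5
```

```bash
cat > p3.py <<'E'
from path import *
print('pred vs real 10.52/10.93');
q=np.array([-.761,-.411,.547,2.243,.64,.193,1.05]); q=follow(q,[(-251.5,-41.7,526.1)]); q=follow(q,[(-209.6,-54.6,424.7)])
q=np.array([.794,.129,-.302,.138,-.544,2.089,-1.318]); print('5.52->6.35'); q=follow(q,[(-291.5,-47.5,724)])
q=np.array([-.055,.335,-.336,1.554,.099,1.287,-1.662]);print('1.77->2.18 vs')
q=np.array([1.27178975,.68990008,-.19455427,1.56621592,.15732489,.90252377,-.2151339]);print('start->1.77'); follow(q,[BM.T@(np.array([.3597,-.4894,.2829])-T)*1e3,BM.T@(np.array([.492,.0987,.4485])-T)*1e3])
E
python3 p3.py
```

```text
pred vs real 10.52/10.93
[-1.106 -0.46   0.808  2.432  1.934  0.271 -0.201] bed [-252.  -42.  526.] tilt62.3 y [-0.024  0.998  0.059] zyaw 3.2
[-1.688 -0.46   1.51   2.56   2.781  0.5   -0.892] bed [-208.  -56.  427.] tilt60.7 y [-0.034  0.997  0.064] zyaw 4.0
5.52->6.35
[ 0.897 -0.267 -0.364  1.692 -0.699  1.067 -0.701] bed [-292.  -48.  724.] tilt49.2 y [ 0.027 -0.999  0.024] zyaw 0.4
1.77->2.18 vs
start->1.77
[ 0.969  0.617 -0.189  1.565  0.131  0.973 -0.498] bed [-424. -473.  283.] tilt0.1 y [ 0.156 -0.988 -0.002] zyaw 106.5
[-0.042  0.327 -0.361  1.568  0.117  1.268 -1.659] bed [-191.   83.  448.] tilt0.1 y [ 0.156 -0.988 -0.002] zyaw 106.4
```

```bash
nproc
cat > search.py <<'E'
from path import *
import sys,multiprocessing as mp,time
def leg(q,w,spin,step=35.):
    t,A=fk(q,p); cur=BM.T@(t-T)*1e3; w=np.array(w,float)
    n=max(1,int(np.linalg.norm(w-cur)/step),int(abs(spin)/.11))
    for k in range(1,n+1):
        pos=BM@((cur+(w-cur)*k/n)/1e3)+T; AA=A@R.from_rotvec([0,0,spin*k/n]).as_matrix()
        f=lambda x:np.r_[20*(fk(x,p)[0]-pos),4*R.from_matrix(fk(x,p)[1].T@AA).as_rotvec(),.02*(x-q)]
        q=least_squares(f,np.clip(q,lo+1e-4,hi-1e-4),bounds=(lo,hi),max_nfev=12,xtol=1e-5,ftol=1e-5).x
        e=f(q)
        if np.linalg.norm(e[:3])/20>.015 or np.linalg.norm(e[3:6])/4>.05: return q,False,n
    return q,True,n
q0=np.array([-2.032,-.457,1.51,2.438,2.135,.627,-.508])
def trial(seed):
    r=np.random.default_rng(seed); q=q0; seq=[]; N=0; tot=0
    for k in range(r.integers(1,4)):
        w=np.round([r.uniform(-400,120),r.uniform(-350,300),r.uniform(350,900)],-1); s=r.choice([0,0,0,-1.57,1.57,-3.14,3.14])
        q,ok,n=leg(q,w,s); seq.append((w.tolist(),float(s))); N+=n; tot+=s
        if not ok: return None
    sp=[ -tot, -tot+np.pi, -tot-np.pi]
    s=sp[r.integers(3)]
    for w,s in (([-100,-26,300],s),([-130,-26,120],0),([-100,-26,40],0),([-38,62,42],0)):
        q,ok,n=leg(q,w,s); N+=n; seq.append((w,float(s)))
        if not ok: return None
    return N,seed,seq,q
if __name__=='__main__':
    t0=time.time(); out=[]; s0=int(sys.argv[1])
    with mp.Pool() as P:
        for x in P.imap_unordered(trial,range(s0,s0+int(sys.argv[2])),chunksize=4):
            if x: out.append(x); print(x[0],x[1],x[2],np.round(x[3],2),flush=True)
            if time.time()-t0>500: break
    print('done',time.time()-t0)
E
timeout 570 python3 search.py 0 1500
```

```text
4
94 9 [([-250.0, 40.0, 780.0], 3.14), ([-30.0, 240.0, 820.0], -3.14), ([-100, -26, 300], -3.141592653589793), ([-130, -26, 120], 0.0), ([-100, -26, 40], 0.0), ([-38, 62, 42], 0.0)] [ 0.39  1.49 -1.09  2.32  2.77  1.47  2.63]
42 35 [([-160.0, 260.0, 870.0], 0.0), ([-100, -26, 300], -0.0), ([-130, -26, 120], 0.0), ([-100, -26, 40], 0.0), ([-38, 62, 42], 0.0)] [ 0.49  1.7  -1.4   2.31  2.73  1.59 -0.14]
91 53 [([-30.0, -130.0, 860.0], 0.0), ([-350.0, 80.0, 800.0], 0.0), ([120.0, 150.0, 510.0], 1.57), ([-100, -26, 300], -4.711592653589793), ([-130, -26, 120], 0.0), ([-100, -26, 40], 0.0), ([-38, 62, 42], 0.0)] [ 0.39  1.49 -1.09  2.32  2.77  1.47  2.63]
38 81 [([-290.0, 240.0, 690.0], -1.57), ([-100, -26, 300], 1.57), ([-130, -26, 120], 0.0), ([-100, -26, 40], 0.0), ([-38, 62, 42], 0.0)] [ 0.49  1.7  -1.4   2.31  2.73  1.59 -0.14]
42 142 [([-340.0, 70.0, 880.0], 0.0), ([-100, -26, 300], -0.0), ([-130, -26, 120], 0.0), ([-100, -26, 40], 0.0), ([-38, 62, 42], 0.0)] [ 0.49  1.7  -1.4   2.31  2.73  1.59 -0.14]
63 136 [([-360.0, -270.0, 550.0], 0.0), ([30.0, -20.0, 870.0], 1.57), ([-310.0, 1
[... 10085 characters left out ...]
.31  2.73  1.59 -0.14]
38 1112 [([-120.0, 210.0, 660.0], 1.57), ([-100, -26, 300], -1.57), ([-130, -26, 120], 0.0), ([-100, -26, 40], 0.0), ([-38, 62, 42], 0.0)] [ 0.49  1.7  -1.4   2.31  2.73  1.59 -0.14]
102 1137 [([20.0, 50.0, 660.0], 0.0), ([-300.0, 80.0, 560.0], -1.57), ([-300.0, 160.0, 530.0], 3.14), ([-100, -26, 300], -4.711592653589793), ([-130, -26, 120], 0.0), ([-100, -26, 40], 0.0), ([-38, 62, 42], 0.0)] [ 0.39  1.49 -1.09  2.32  2.78  1.47  2.63]
54 1167 [([-240.0, -60.0, 480.0], 1.57), ([-160.0, 210.0, 860.0], 0.0), ([-100, -26, 300], -1.57), ([-130, -26, 120], 0.0), ([-100, -26, 40], 0.0), ([-38, 62, 42], 0.0)] [ 0.49  1.7  -1.4   2.31  2.73  1.59 -0.14]
done 502.57475876808167
```

```bash
cat > p4.py <<'E'
from path import *
q=np.array([-2.032,-.457,1.51,2.438,2.135,.627,-.508])
for W in ([-270,290,620],[-150,250,680],[-200,280,720]):
    print(W); t,A=fk(q,p); c=BM.T@(t-T)*1e3
    W=np.array(W);E=np.array([-100,-26,300])
    follow(q,[c+(W-c)*.33,c+(W-c)*.66,W]+[W+(E-W)*k/6 for k in range(1,7)]+[(-130,-26,120),(-100,-26,40),(-38,62,42)])
E
python3 p4.py
```

```text
[-270, 290, 620]
[-1.667 -0.202  0.991  2.384  1.751  0.509 -0.421] bed [-190.   99.  489.] tilt55.2 y [0.024 0.998 0.055] zyaw 0.8
[-1.663 -0.226  0.55   2.229  1.278  0.855 -0.182] bed [-229.  193.  554.] tilt55.2 y [0.024 0.998 0.055] zyaw 0.8
[-1.746 -0.157  0.359  2.001  1.082  1.123 -0.111] bed [-270.  290.  620.] tilt55.2 y [0.024 0.998 0.055] zyaw 0.8
[-1.69  -0.177  0.476  2.17   1.211  0.926 -0.195] bed [-242.  237.  567.] tilt55.2 y [0.024 0.998 0.055] zyaw 0.8
[-1.622 -0.143  0.663  2.316  1.459  0.676 -0.353] bed [-213.  185.  513.] tilt55.2 y [0.024 0.998 0.055] zyaw 0.8
[-1.468  0.024  0.931  2.432  2.27   0.358 -1.018] bed [-185.  132.  460.] tilt55.2 y [0.024 0.998 0.055] zyaw 0.8
[-0.758  0.216  0.515  2.493  3.161  0.502 -1.778] bed [-157.   79.  407.] tilt55.2 y [0.024 0.998 0.055] zyaw 0.8
[-0.434  0.404  0.405  2.511  3.433  0.746 -1.91 ] bed [-128.   27.  353.] tilt55.2 y [0.024 0.998 0.055] zyaw 0.8
[-0.232  0.585  0.368  2.477  3.563  0.928 -1.916] bed [-100.  -26.  300.] tilt55.2 y [0.024 0.998 0.055] zyaw 0.8
[ 0.711  1.535 -1.47   2.56   2.575  1.575 -0.18
[... 2381 characters left out ...]
055] zyaw 0.8
[-0.667  0.157  0.402  2.371  3.053  0.336 -1.65 ] bed [-133.   76.  440.] tilt55.2 y [0.024 0.998 0.055] zyaw 0.8
[-0.342  0.35   0.26   2.449  3.359  0.629 -1.835] bed [-117.   25.  370.] tilt55.2 y [0.024 0.998 0.055] zyaw 0.8
[-0.152  0.565  0.232  2.473  3.485  0.889 -1.828] bed [-100.  -26.  300.] tilt55.2 y [0.024 0.998 0.055] zyaw 0.8
[ 0.711  1.535 -1.47   2.56   2.575  1.575 -0.188] bed [-124.  -28.  119.] tilt54.0 y [0.011 0.998 0.065] zyaw 2.1
[ 0.719  1.733 -1.352  2.451  2.807  1.556 -0.071] bed [-100.  -26.   40.] tilt55.2 y [0.024 0.998 0.055] zyaw 0.8
[ 0.485  1.739 -1.417  2.32   2.76   1.644 -0.114] bed [-38.  62.  42.] tilt55.2 y [0.024 0.998 0.055] zyaw 0.8
```

Emit:
jog_arm --commands "100 -20 26 -14 -0.034; 100 -20 26 -14 -0.034; 100 -20 26 -14 0; 100 -20 26 -14 0; 100 -20 26 -14 0"

```text
time_s: 11.77
tool_pos: [0.5321, 0.131, 0.5275]
tcp_rot: [-0.189, 2.173, 0.138]
ft_force: [0.7, -1.3, -0.2]
gripper_width: 1.002
```

Emit:
jog_arm --commands "100 -20 26 -14 0; 100 -20 26 -14 0; 100 -20 26 -14 0; 100 -20 26 -14 0; 100 -20 26 -14 0"

```text
time_s: 12.18
tool_pos: [0.5093, 0.2456, 0.6542]
tcp_rot: [-0.161, 2.184, 0.152]
ft_force: [0.9, 1.2, 0.1]
gripper_width: 1.0
```

```bash
cat > chk.py <<'E'
import sys
from path import *
from cell import robot
def plan(W):
    q=np.array(robot.get_obs()['joints']); show(q); print('plan'); return follow(q,W)
E
python3 -c "
from chk import *
from h import go
go([-100,-26,300])
plan([(-130,100,490),(-120,60,430),(-100,-26,300),(-80,-26,150),(-90,-26,90),(-90,-26,28),(-60,-26,28),(-60,-26,60),(-38,-26,60),(-38,-26,42),(-38,62,42)])"
```

```text
t12.18 pos [509.3 245.6 654.2] tilt54.77 
x [-0.576 -0.06  -0.815] y [-0.172  0.984  0.049] z [ 0.799  0.169 -0.577] 
j [-1.66  -0.119  0.748  1.84   0.951  0.786  0.343] F [0.9 1.2 0.1] g1.000
bed TCP [-148.   224.2  654.2] 
 x [-0.577  0.042 -0.815] y [0.003 0.999 0.049] z [ 0.816  0.026 -0.577]
Fbed [1.1 1.  0.1]
tool delta [ 250.5 -267.3  237. ] norm 436.3
[-1.66  -0.119  0.748  1.84   0.951  0.786  0.343] bed [-148.  224.  654.] tilt54.8 y [0.003 0.999 0.049] zyaw 1.8
plan
[-0.935  0.064  0.591  2.256  2.476  0.148 -1.079] bed [-130.  100.  490.] tilt54.8 y [0.003 0.999 0.049] zyaw 1.8
[-0.369  0.189  0.136  2.345  3.12   0.347 -1.648] bed [-120.   60.  430.] tilt54.8 y [0.003 0.999 0.049] zyaw 1.8
[-0.029  0.545  0.056  2.457  3.417  0.827 -1.712] bed [-100.  -26.  300.] tilt54.8 y [0.003 0.999 0.049] zyaw 1.8
[-0.029  0.971  0.043  2.483  3.337  1.27  -1.601] bed [-80. -26. 150.] tilt54.8 y [0.003 0.999 0.049] zyaw 1.8
[-0.015  1.142  0.028  2.492  3.324  1.445 -1.557] bed [-90. -26.  90.] tilt54.8 y [0.003 0.999 0.049] zyaw 1.8
[-0.009  1.293  0.016  2.441  3.317  1.542 -1.531] bed [-90. -26.  28.] tilt54.8 y [0.003 0.999 0.049] zyaw 1.8
[-0.025  1.254  0.019  2.361  3.308  1.426 -1.561] bed [-60. -26.  28.] tilt54.8 y [0.003 0.999 0.049] zyaw 1.8
[-0.028  1.181  0.024  2.388  3.312  1.381 -1.572] bed [-60. -26.  60.] tilt54.8 y [0.003 0.999 0.049] zyaw 1.8
[-0.038  1.161  0.025  2.328  3.308  1.302 -1.59 ] bed [-38. -26.  60.] tilt54.8 y [0.003 0.999 0.049] zyaw 1.8
[-0.036  1.201  0.023  2.314  3.306  1.329 -1.584] bed [-38. -26.  42.] tilt54.8 y [0.003 0.999 0.049] zyaw 1.8
[-0.215  1.21  -0.048  2.351  3.095  1.377 -1.599] bed [-38.  62.  42.] tilt54.8 y [0.003 0.999 0.049] zyaw 1.8
```

Emit:
jog_arm --commands "100 21 -22 20 0; 100 21 -22 20 0; 100 21 -22 20 0; 100 21 -22 20 0; 100 21 -22 20 0"

```text
time_s: 12.6
tool_pos: [0.5493, 0.1817, 0.5493]
tcp_rot: [-0.154, 2.139, 0.212]
ft_force: [0.6, -0.4, 0.8]
gripper_width: 1.0
```

Emit:
jog_arm --commands "100 21 -22 20 0; 100 21 -22 20 0; 100 21 -22 20 0; 100 21 -22 20 0; 100 21 -22 20 0"

```text
time_s: 13.02
tool_pos: [0.573, 0.1545, 0.5336]
tcp_rot: [-0.136, 2.073, 0.179]
ft_force: [0.3, -0.1, 0.3]
gripper_width: 0.997
```

```bash
python3 -c "
from h import *
go([-100,-26,300])"
```

```text
t13.02 pos [573.  154.5 533.6] tilt61.23 
x [-0.486 -0.022 -0.874] y [-0.172  0.983  0.071] z [ 0.857  0.184 -0.481] 
j [-1.042  0.067  0.641  2.209  2.441  0.229 -1.091] F [ 0.3 -0.1  0.3] g0.997
bed TCP [-101.3  123.4  533.6] 
 x [-0.482  0.064 -0.874] y [0.004 0.997 0.071] z [ 0.876  0.031 -0.481]
Fbed [ 0.2 -0.1  0.3]
tool delta [ 194.  -165.5  109. ] norm 277.3
```

Emit:
jog_arm --commands "100 25 -21 14 -0.03; 100 25 -21 14 -0.03; 100 25 -21 14 -0.02; 100 25 -21 14 0; 100 25 -21 14 0"

```text
time_s: 13.43
tool_pos: [0.5939, 0.0811, 0.4364]
tcp_rot: [-0.178, 2.035, 0.149]
ft_force: [0.9, -0.2, -0.7]
gripper_width: 0.999
```

```bash
python3 -c "
from h import *
go([-90,-26,200])"
```

```text
t13.43 pos [593.9  81.1 436.4] tilt63.13 
x [-0.449 -0.061 -0.892] y [-0.19   0.981  0.028] z [ 0.873  0.183 -0.452] 
j [-0.432  0.278  0.289  2.408  3.278  0.643 -1.758] F [ 0.9 -0.2 -0.7] g0.999
bed TCP [-93.6  47.5 436.4] 
 x [-0.453  0.018 -0.892] y [-0.015  0.999  0.028] z [ 0.892  0.026 -0.452]
Fbed [ 0.9 -0.3 -0.7]
tool delta [207.8 -80.2 108.1] norm 247.6
```

Emit:
jog_arm --commands "100 30 -13 15 -0.03; 100 30 -13 15 0; 100 30 -13 15 0; 100 30 -13 15 0; 100 30 -13 15 0"

```text
time_s: 13.85
tool_pos: [0.6121, 0.0214, 0.2867]
tcp_rot: [-0.208, 2.013, 0.125]
ft_force: [0.4, -0.1, -1.5]
gripper_width: 1.001
```

```bash
python3 -c "
from chk import *
from h import go
go([-95,-26,120])
plan([(-95,-26,120),(-95,-26,32),(-62,-26,32),(-62,-26,60),(-38,-26,60),(-38,-26,45),(-38,62,45)])"
```

```text
t13.85 pos [612.1  21.4 286.7] tilt64.17 
x [-0.426 -0.091 -0.9  ] y [-0.202  0.979 -0.004] z [ 0.882  0.18  -0.436] 
j [ 0.027  0.717 -0.087  2.558  3.27   1.242 -1.485] F [ 0.4 -0.1 -1.5] g1.001
bed TCP [-86.2 -14.5 286.7] 
 x [-0.435 -0.015 -0.9  ] y [-0.027  1.    -0.004] z [ 0.9    0.023 -0.436]
Fbed [ 0.4 -0.2 -1.5]
tool delta [154.1 -10.6  64.4] norm 167.4
[ 0.027  0.717 -0.087  2.558  3.27   1.242 -1.485] bed [-86. -14. 287.] tilt64.1 y [-0.027  1.    -0.004] zyaw 1.5
plan
[ 0.707  1.647 -1.379  2.538  2.889  1.614 -0.067] bed [-95. -26. 120.] tilt64.1 y [-0.027  1.    -0.004] zyaw 1.5
[ 0.757  1.826 -1.228  2.439  3.115  1.526  0.007] bed [-95. -26.  32.] tilt64.1 y [-0.027  1.    -0.004] zyaw 1.5
[ 7.420e-01  1.800e+00 -1.247e+00  2.356e+00  3.084e+00  1.447e+00
 -1.000e-03] bed [-62. -26.  32.] tilt64.1 y [-0.027  1.    -0.004] zyaw 1.5
[ 0.728  1.748 -1.288  2.389  3.021  1.477 -0.016] bed [-62. -26.  60.] tilt64.1 y [-0.027  1.    -0.004] zyaw 1.5
[ 0.718  1.732 -1.298  2.326  3.002  1.419 -0.015] bed [-38. -26.  60.] tilt64.1 y [-0.027  1.    -0.004] zyaw 1.5
[ 0.723  1.76  -1.278  2.31   3.035  1.406 -0.008] bed [-38. -26.  45.] tilt64.1 y [-0.027  1.    -0.004] zyaw 1.5
[ 0.503  1.816 -1.331  2.349  3.03   1.666 -0.035] bed [-38.  62.  45.] tilt64.1 y [-0.027  1.    -0.004] zyaw 1.5
```

```bash
python3 -c "
from chk import *
from h import go
go([-40,-26,240])
plan([(-40,-20,240),(-40,-26,140),(-70,-26,90),(-95,-26,45),(-95,-26,32),(-62,-26,32),(-62,-26,60),(-38,-26,60),(-38,-26,45),(-38,62,45)])"
```

```text
t13.85 pos [612.1  21.4 286.7] tilt64.17 
x [-0.426 -0.091 -0.9  ] y [-0.202  0.979 -0.004] z [ 0.882  0.18  -0.436] 
j [ 0.027  0.717 -0.087  2.558  3.27   1.242 -1.485] F [ 0.4 -0.1 -1.5] g1.001
bed TCP [-86.2 -14.5 286.7] 
 x [-0.435 -0.015 -0.9  ] y [-0.027  1.    -0.004] z [ 0.9    0.023 -0.436]
Fbed [ 0.4 -0.2 -1.5]
tool delta [ 22.1 -12.5  61.7] norm 66.7
[ 0.027  0.717 -0.087  2.558  3.27   1.242 -1.485] bed [-86. -14. 287.] tilt64.1 y [-0.027  1.    -0.004] zyaw 1.5
plan
[ 0.022  0.835 -0.084  2.443  3.271  1.244 -1.479] bed [-40. -20. 240.] tilt64.1 y [-0.027  1.    -0.004] zyaw 1.5
[ 0.041  1.099 -0.088  2.427  3.29   1.483 -1.42 ] bed [-40. -26. 140.] tilt64.1 y [-0.027  1.    -0.004] zyaw 1.5
[ 0.059  1.259 -0.092  2.474  3.312  1.683 -1.365] bed [-70. -26.  90.] tilt64.1 y [-0.027  1.    -0.004] zyaw 1.5
[ 0.076  1.404 -0.091  2.489  3.343  1.834 -1.316] bed [-95. -26.  45.] tilt64.1 y [-0.027  1.    -0.004] zyaw 1.5
[ 0.076  1.431 -0.09   2.471  3.347  1.842 -1.312] bed [-95. -26.  32.] tilt64.1 y [-0.027  1.    -0.004] zyaw 1.5
[ 0.06   1.376 -0.093  2.387  3.321  1.711 -1.351] bed [-62. -26.  32.] tilt64.1 y [-0.027  1.    -0.004] zyaw 1.5
[ 0.059  1.316 -0.094  2.421  3.315  1.686 -1.36 ] bed [-62. -26.  60.] tilt64.1 y [-0.027  1.    -0.004] zyaw 1.5
[ 0.048  1.285 -0.094  2.358  3.302  1.595 -1.383] bed [-38. -26.  60.] tilt64.1 y [-0.027  1.    -0.004] zyaw 1.5
[ 0.049  1.317 -0.093  2.341  3.305  1.61  -1.378] bed [-38. -26.  45.] tilt64.1 y [-0.027  1.    -0.004] zyaw 1.5
[-0.118  1.337 -0.205  2.377  3.086  1.69  -1.378] bed [-38.  62.  45.] tilt64.1 y [-0.027  1.    -0.004] zyaw 1.5
```

Emit:
jog_arm --commands "100 11 -6 32 0; 100 11 -6 32 0; 100 30 0 14 0; 100 30 0 14 0; 100 30 0 14 0"

```text
time_s: 14.27
tool_pos: [0.6713, 0.0146, 0.1449]
tcp_rot: [-0.192, 1.988, 0.119]
ft_force: [0.3, 0.6, -0.0]
gripper_width: 1.0
```

```bash
python3 -c "
from chk import *
from h import *
go([-92,-28,60])
save('t4.png',robot.grab_frame('top'),(130,80,330,260),3.5)
save('s4.png',robot.grab_frame('side'),(130,100,400,300),2.9)
plan([(-92,-28,60),(-97,-28,32),(-62,-28,32)])"
```

```text
t14.27 pos [671.3  14.6 144.9] tilt65.70 
x [-0.404 -0.081 -0.911] y [-0.189  0.982 -0.003] z [ 0.895  0.171 -0.411] 
j [ 0.042  1.099 -0.087  2.403  3.284  1.488 -1.429] F [ 0.3  0.6 -0. ] g1.000
bed TCP [-29.1 -31.6 144.9] 
 x [-0.411 -0.009 -0.911] y [-0.014  1.    -0.003] z [ 0.911  0.012 -0.411]
Fbed [ 0.4  0.5 -0. ]
tool delta [103.2   4.7 -22.4] norm 105.7
[ 0.042  1.108 -0.087  2.403  3.284  1.483 -1.43 ] bed [-31. -30. 137.] tilt64.9 y [-0.015  1.     0.   ] zyaw 0.9
plan
[ 0.072  1.378 -0.093  2.502  3.33   1.837 -1.331] bed [-92. -28.  60.] tilt64.9 y [-0.015  1.     0.   ] zyaw 0.9
[ 0.077  1.447 -0.091  2.476  3.343  1.877 -1.316] bed [-97. -28.  32.] tilt64.9 y [-0.015  1.     0.   ] zyaw 0.9
[ 0.06   1.387 -0.094  2.388  3.315  1.736 -1.357] bed [-62. -28.  32.] tilt64.9 y [-0.015  1.     0.   ] zyaw 0.9
```

View pics/s4.png

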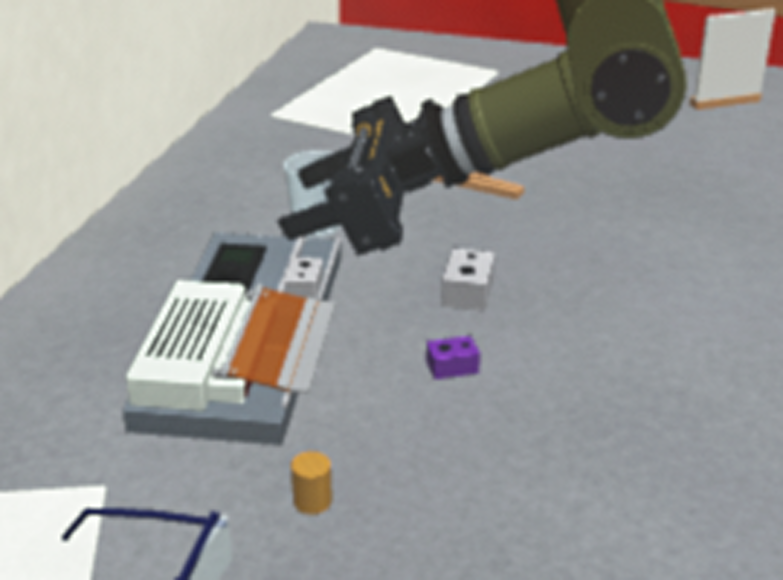

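View pics/t4.png

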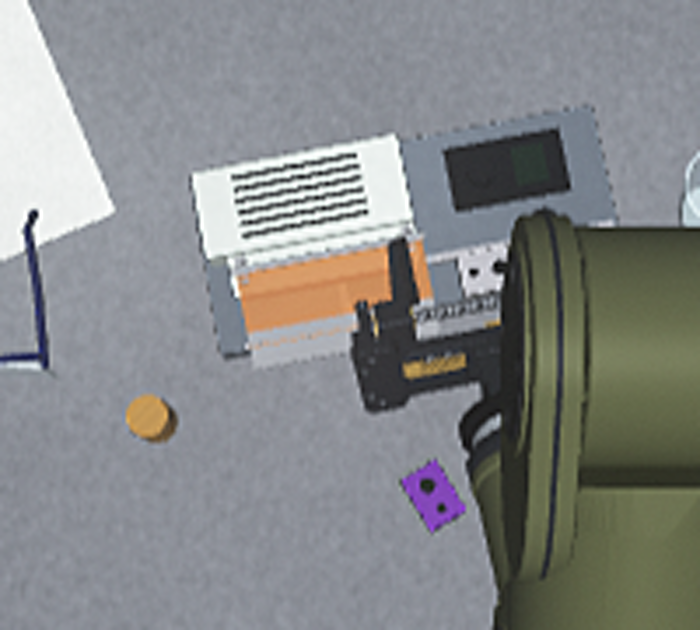

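```bash
python3 -c "
from h import *
k=lambda x,y:(x/4.7+155-.4,y/4.7+95-.4)
B=lambda w:np.round((BM.T@(w-T))*1e3)
for c in [(642,525),(757,515),(765,592),(650,602)]: print('silver top z.032',B(onz('top',*k(*c),.032)))
for c in [(420,575),(465,547),(507,608),(463,643)]: print('purple z.02',B(onz('top',*k(*c),.02)))
kk=lambda x,y:(x/5+165-.4,y/5+140-.4)
for c in [(588,315),(662,332)]: print('silver base side',B(onz('side',*kk(*c),0)))
for c in [(588,280),(665,283)]: print('silver top side z.032',B(onz('side',*kk(*c),.032)))
for c in [(572,450),(648,448)]: print('purple base',B(onz('side',*kk(*c),0)))
for c in [(572,415),(650,412)]: print('purple top',B(onz('side',*kk(*c),.02)))
o=BM.T@(cam('side')[3]-T); print(o)
"
```

```text
silver top z.032 [-171.  -75.   32.]
silver top z.032 [-178. -138.   32.]
silver top z.032 [-220. -134.   32.]
silver top z.032 [-214.  -71.   32.]
purple z.02 [-174.   51.   20.]
purple z.02 [-163.   23.   20.]
purple z.02 [-201.    7.   20.]
purple z.02 [-216.   34.   20.]
silver base side [-167.  -94.    0.]
silver base side [-212.  -80.    0.]
silver top side z.032 [-167.  -81.   32.]
silver top side z.032 [-212.  -83.   32.]
purple base [-170.   43.    0.]
purple base [-211.   36.    0.]
purple top [-170.   39.   20.]
purple top [-211.   31.   20.]
[-0.2402809   0.90671839  0.63486795]
```

```bash
python3 -c "
from chk import *
from h import go
go([-94,40,75])
plan([(-94,40,75),(-92,40,32),(-62,40,32),(-62,40,70),(-62,-28,70),(-38,-28,70),(-38,-28,45),(-38,62,45),(-120,62,45)])"
```

```text
t14.37 pos [668.8  15.2 137.4] tilt64.92 
x [-0.416 -0.08  -0.906] y [-0.19   0.982  0.   ] z [ 0.889  0.172 -0.424] 
j [ 0.042  1.108 -0.087  2.403  3.284  1.483 -1.43 ] F [-0.4 -0.4 -0.5] g1.002
bed TCP [-31.5 -30.6 137.4] 
 x [-0.424 -0.006 -0.906] y [-0.015  1.     0.   ] z [ 0.906  0.014 -0.424]
Fbed [-0.4 -0.3 -0.5]
tool delta [ 82.6  71.5 -29.2] norm 113.1
[ 0.042  1.108 -0.087  2.403  3.284  1.483 -1.43 ] bed [-31. -30. 137.] tilt64.9 y [-0.015  1.     0.   ] zyaw 0.9
plan
[ 0.034  1.392 -0.386  2.56   3.112  1.906 -1.174] bed [-94.  40.  75.] tilt64.9 y [-0.015  1.     0.   ] zyaw 0.9
[ 0.037  1.479 -0.358  2.495  3.158  1.921 -1.162] bed [-92.  40.  32.] tilt64.9 y [-0.015  1.     0.   ] zyaw 0.9
[ 0.041  1.424 -0.358  2.416  3.144  1.789 -1.176] bed [-62.  40.  32.] tilt64.9 y [-0.015  1.     0.   ] zyaw 0.9
[ 0.04   1.342 -0.378  2.463  3.108  1.761 -1.186] bed [-62.  40.  70.] tilt64.9 y [-0.015  1.     0.   ] zyaw 0.9
[ 0.18   1.31  -0.285  2.427  3.282  1.65  -1.183] bed [-62. -28.  70.] tilt64.9 y [-0.015  1.     0.   ] zyaw 0.9
[ 0.171  1.28  -0.287  2.363  3.266  1.562 -1.203] bed [-38. -28.  70.] tilt64.9 y [-0.015  1.     0.   ] zyaw 0.9
[ 0.172  1.335 -0.28   2.336  3.283  1.586 -1.194] bed [-38. -28.  45.] tilt64.9 y [-0.015  1.     0.   ] zyaw 0.9
[-1.000e-03  1.368e+00 -3.920e-01  2.372e+00  3.072e+00  1.708e+00
 -1.189e+00] bed [-38.  62.  45.] tilt64.9 y [-0.015  1.     0.   ] zyaw 0.9
[ 0.515  2.043 -1.47   2.56   3.138  1.926  0.217] bed [-117.   62.   43.] tilt65.0 y [-0.017  1.     0.001] zyaw 1.0
```

Emit:
jog_arm --commands "100 27 24 -9 0; 100 27 24 -9 0; 100 27 24 -9 0"

```text
time_s: 14.62
tool_pos: [0.6069, 0.0699, 0.0883]
tcp_rot: [-0.19, 1.971, 0.102]
ft_force: [-0.2, 1.1, -0.5]
gripper_width: 1.001
```

```bash
python3 -c "
from h import *
go([-90,40,32])"
```

```text
t14.62 pos [606.9  69.9  88.3] tilt66.63 
x [-0.388 -0.086 -0.918] y [-0.18   0.983 -0.016] z [ 0.904  0.159 -0.397] 
j [-0.084  1.353 -0.191  2.55   3.11   1.919 -1.374] F [-0.2  1.1 -0.5] g1.001
bed TCP [-82.8  34.1  88.3] 
 x [-0.397 -0.017 -0.918] y [-0.005  1.    -0.016] z [ 0.918 -0.002 -0.397]
Fbed [-0.   1.2 -0.5]
tool delta [54.5  6.8 15.8] norm 57.1
```

Emit:
jog_arm --commands "100 17 2 6 0; 100 17 2 6 0; 100 15 2 6 0; 100 0 0 0 0"

```text
time_s: 14.95
tool_pos: [0.6051, 0.0847, 0.0431]
tcp_rot: [-0.202, 1.959, 0.111]
ft_force: [0.6, 0.2, -0.2]
gripper_width: 1.0
```

```bash
python3 -c "
from h import *
go([-64,40,32])
save('s5.png',robot.grab_frame('side'),(150,150,350,280),4)"
```

```text
t14.95 pos [605.1  84.7  43.1] tilt67.27 
x [-0.376 -0.089 -0.922] y [-0.193  0.981 -0.016] z [ 0.906  0.172 -0.386] 
j [-0.106  1.461 -0.195  2.488  3.12   1.976 -1.36 ] F [ 0.6  0.2 -0.2] g1.000
bed TCP [-82.   49.   43.1] 
 x [-0.386 -0.022 -0.922] y [-0.018  1.    -0.016] z [ 0.922  0.011 -0.386]
Fbed [ 0.6  0.  -0.2]
tool delta [ 3.5 -9.2 20.8] norm 23.0
```

View pics/s5.png

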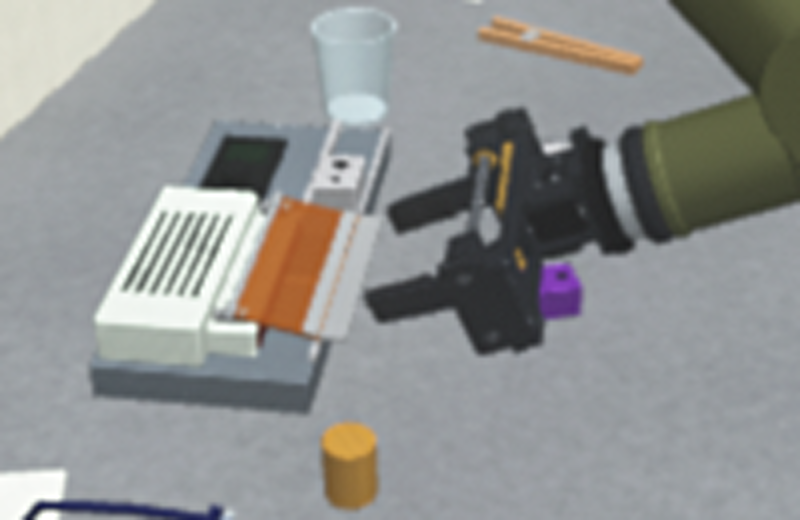

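Emit:
jog_arm --commands "100 7 -5 3 0; 100 6 -5 3 0; 100 0 0 0 0"

```text
time_s: 15.25
tool_pos: [0.6118, 0.0743, 0.0383]
tcp_rot: [-0.204, 1.946, 0.11]
ft_force: [-0.2, 0.4, 0.7]
gripper_width: 1.002
```

```bash
python3 -c "
from h import *
go([-62,40,31])"
```

```text
t15.25 pos [611.8  74.3  38.3] tilt68.00 
x [-0.364 -0.09  -0.927] y [-0.195  0.981 -0.019] z [ 0.911  0.173 -0.375] 
j [-0.084  1.469 -0.168  2.465  3.16   1.969 -1.356] F [-0.2  0.4  0.7] g1.002
bed TCP [-77.2  37.6  38.3] 
 x [-0.374 -0.025 -0.927] y [-0.02   1.    -0.019] z [ 0.927  0.011 -0.375]
Fbed [-0.1  0.4  0.7]
tool delta [ 1.   2.2 16.9] norm 17.0
```

Emit:
jog_arm --commands "100 7 1 1 0; 100 7 0 1 0"

```text
time_s: 15.42
tool_pos: [0.6099, 0.073, 0.0275]
tcp_rot: [-0.203, 1.941, 0.108]
ft_force: [0.4, -0.3, 0.3]
gripper_width: 1.0
```

```bash
python3 -c "
from h import *
go([-62,40,31])"
```

```text
t15.42 pos [609.9  73.   27.5] tilt68.29 
x [-0.359 -0.091 -0.929] y [-0.193  0.981 -0.021] z [ 0.913  0.172 -0.37 ] 
j [-0.082  1.499 -0.166  2.452  3.167  1.99  -1.35 ] F [ 0.4 -0.3  0.3] g1.000
bed TCP [-79.3  36.7  27.5] 
 x [-0.37  -0.026 -0.929] y [-0.018  1.    -0.021] z [ 0.929  0.009 -0.37 ]
Fbed [ 0.3 -0.3  0.3]
tool delta [-9.7  3.  14.8] norm 18.0
```

Emit:
jog_arm --commands "100 -3 1 8 0; 100 -3 1 8 0"

```text
time_s: 15.58
tool_pos: [0.6249, 0.0769, 0.0241]
tcp_rot: [-0.203, 1.946, 0.106]
ft_force: [0.6, -0.1, -0.2]
gripper_width: 0.998
```

```bash
python3 -c "
from h import *
go([-62,40,60])
save('s6.png',robot.grab_frame('side'),(150,150,350,280),4)"
```

```text
t15.58 pos [624.9  76.9  24.1] tilt67.98 
x [-0.364 -0.091 -0.927] y [-0.192  0.981 -0.021] z [ 0.911  0.17  -0.375] 
j [-0.086  1.472 -0.167  2.409  3.156  1.917 -1.358] F [ 0.6 -0.1 -0.2] g0.998
bed TCP [-63.8  37.9  24.1] 
 x [-0.375 -0.026 -0.927] y [-0.017  1.    -0.021] z [ 0.927  0.008 -0.375]
Fbed [ 0.6 -0.2 -0.2]
tool delta [-34.    1.3 -11.8] norm 36.0
```

View pics/s6.png

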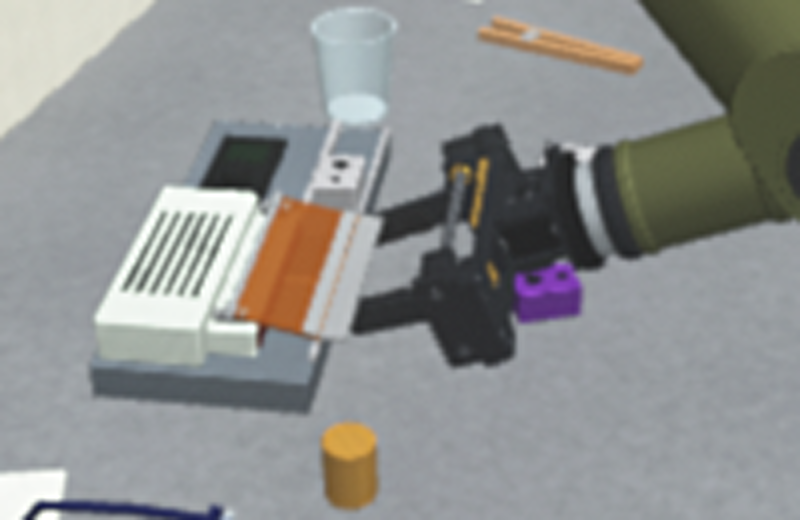

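Emit:
jog_arm --commands "100 -12 0 -5 0; 100 -12 0 -5 0; 100 -12 0 -4 0; 100 -6 0 -2 0"

```text
time_s: 15.97
tool_pos: [0.6245, 0.077, 0.066]
tcp_rot: [-0.204, 1.954, 0.103]
ft_force: [0.2, -0.2, -3.5]
gripper_width: 1.001
```

```bash
python3 -c "
from h import *
go([-62,-28,70])
save('s7.png',robot.grab_frame('side'),(150,150,350,280),4)"
```

```text
t15.97 pos [624.5  77.   66. ] tilt67.51 
x [-0.371 -0.095 -0.924] y [-0.191  0.981 -0.024] z [ 0.909  0.168 -0.383] 
j [-0.089  1.38  -0.179  2.471  3.128  1.88  -1.364] F [ 0.2 -0.2 -3.5] g1.001
bed TCP [-64.2  38.1  66. ] 
 x [-0.382 -0.028 -0.924] y [-0.016  1.    -0.024] z [ 0.924  0.006 -0.383]
Fbed [ 0.2 -0.3 -3.5]
tool delta [ -2.7 -66.2   0.2] norm 66.3
```

View pics/s7.png

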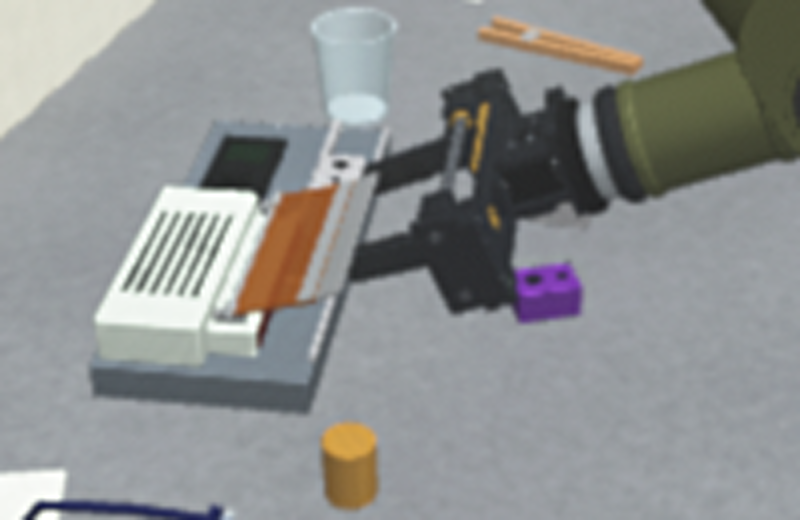

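Emit:
jog_arm --commands "100 -1 -16 0 0; 100 -1 -17 0 0; 100 -1 -17 0 0; 100 -1 -16 0 0"

```text
time_s: 16.35
tool_pos: [0.6353, 0.0204, 0.0694]
tcp_rot: [-0.213, 1.962, 0.125]
ft_force: [-1.2, 2.0, -1.8]
gripper_width: 0.998
```

```bash
python3 -c "
from chk import *
from h import *
go([-38,-28,70])
save('s8.png',robot.grab_frame('side'),(150,150,350,280),4)
plan([(-38,-28,70),(-38,-28,45),(-38,62,45),(-85,62,45)])"
```

```text
t16.35 pos [635.3  20.4  69.4] tilt67.03 
x [-0.38  -0.091 -0.921] y [-0.207  0.978 -0.011] z [ 0.902  0.186 -0.39 ] 
j [ 0.034  1.343 -0.075  2.441  3.319  1.787 -1.365] F [-1.2  2.  -1.8] g0.998
bed TCP [-63.5 -19.5  69.4] 
 x [-0.39  -0.023 -0.921] y [-0.032  0.999 -0.011] z [ 0.92   0.025 -0.39 ]
Fbed [-0.9  2.1 -1.8]
tool delta [-10.3  -9.3  23. ] norm 26.9
[ 0.038  1.342 -0.07   2.44   3.319  1.786 -1.365] bed [-63. -24.  70.] tilt67.0 y [-0.027  1.    -0.016] zyaw 1.2
plan
[ 0.034  1.304 -0.065  2.371  3.314  1.683 -1.392] bed [-38. -28.  70.] tilt67.0 y [-0.027  1.    -0.016] zyaw 1.2
[ 0.035  1.358 -0.065  2.341  3.318  1.705 -1.385] bed [-38. -28.  45.] tilt67.0 y [-0.027  1.    -0.016] zyaw 1.2
[-0.129  1.378 -0.193  2.378  3.094  1.782 -1.378] bed [-38.  62.  45.] tilt67.0 y [-0.027  1.    -0.016] zyaw 1.2
[-0.133  1.462 -0.206  2.502  3.095  1.991 -1.369] bed [-85.  62.  45.] tilt67.0 y [-0.027  1.    -0.016] zyaw 1.2
```

View pics/s8.png

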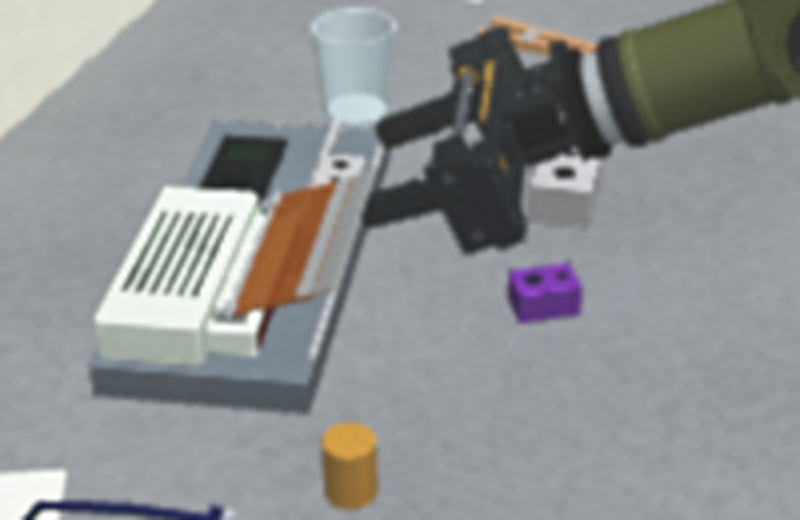

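Emit:
jog_arm --commands "100 -5 -3 12 0; 100 -5 -2 12 0; 100 0 0 0 0"

```text
time_s: 16.65
tool_pos: [0.6588, 0.0143, 0.0653]
tcp_rot: [-0.21, 1.977, 0.115]
ft_force: [1.6, 0.2, -4.8]
gripper_width: 1.003
```

```bash
python3 -c "
from h import *
go([-38,-28,46])
save('s9.png',robot.grab_frame('side'),(150,150,350,280),4)"
```

```text
t16.65 pos [658.8  14.3  65.3] tilt66.22 
x [-0.392 -0.094 -0.915] y [-0.2    0.98  -0.015] z [ 0.898  0.177 -0.403] 
j [ 0.036  1.307 -0.063  2.373  3.313  1.673 -1.393] F [ 1.6  0.2 -4.8] g1.003
bed TCP [-41.5 -29.6  65.3] 
 x [-0.403 -0.024 -0.915] y [-0.025  1.    -0.015] z [ 0.915  0.017 -0.403]
Fbed [ 1.6 -0.  -4.8]
tool delta [16.2  1.8 11. ] norm 19.7
```

View pics/s9.png

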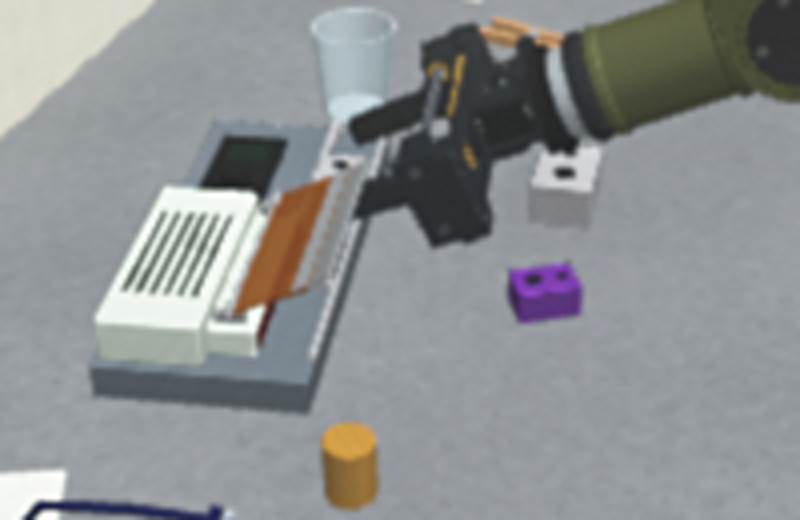

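Emit:
jog_arm --commands "100 8 1 5 0; 100 8 1 5 0; 100 0 0 0 0"

```text
time_s: 16.95
tool_pos: [0.6589, 0.0169, 0.0444]
tcp_rot: [-0.209, 1.978, 0.115]
ft_force: [1.1, -0.5, -2.7]
gripper_width: 1.005
```

```bash
python3 -c "
from h import *
go([-38,20,46])
save('s10.png',robot.grab_frame('side'),(170,150,320,260),5)
save('t10.png',robot.grab_frame('top'),(170,100,320,210),5)"
```

```text
t16.95 pos [658.9  16.9  44.4] tilt66.13 
x [-0.394 -0.094 -0.914] y [-0.199  0.98  -0.015] z [ 0.897  0.176 -0.405] 
j [ 0.031  1.351 -0.066  2.349  3.309  1.691 -1.388] F [ 1.1 -0.5 -2.7] g1.005
bed TCP [-40.9 -27.1  44.4] 
 x [-0.404 -0.024 -0.914] y [-0.024  1.    -0.015] z [ 0.914  0.016 -0.405]
Fbed [ 1.  -0.6 -2.7]
tool delta [-3.8 47.   2.7] norm 47.2
```

View pics/s10.png

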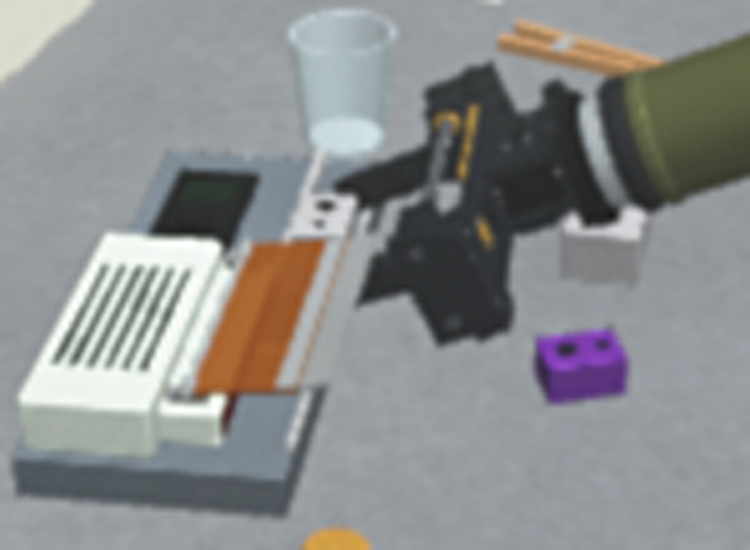

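View pics/t10.png

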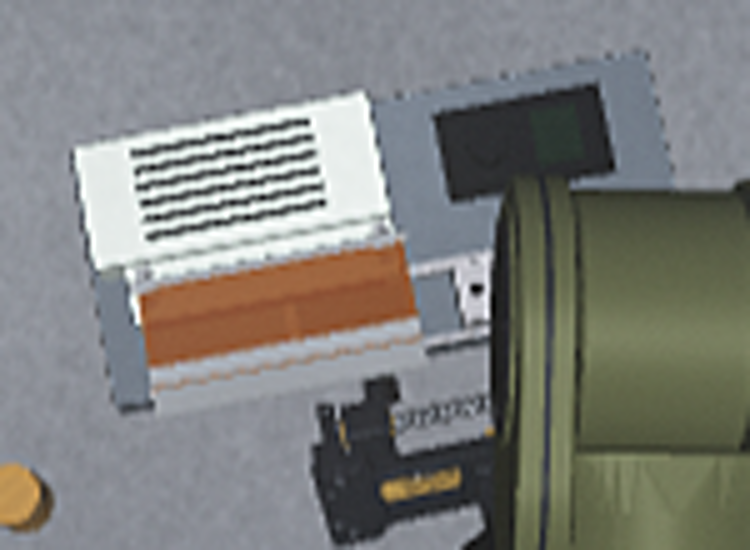

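Emit:
jog_arm --commands "100 -3 6 -1 0; 100 -1 8 1 0; 100 0 8 1 0"

```text
time_s: 17.3
tool_pos: [0.657, 0.0366, 0.0483]
tcp_rot: [-0.206, 1.978, 0.107]
ft_force: [0.1, -2.7, -2.8]
gripper_width: 1.001
```

```bash
python3 -c "
from h import *
go([-38,20,47])
save('s11.png',robot.grab_frame('side'),(170,150,320,260),5)"
```

```text
t17.30 pos [657.   36.6  48.3] tilt66.13 
x [-0.394 -0.096 -0.914] y [-0.194  0.981 -0.019] z [ 0.899  0.17  -0.405] 
j [-0.009  1.347 -0.095  2.364  3.247  1.707 -1.386] F [ 0.1 -2.7 -2.8] g1.001
bed TCP [-39.3  -7.4  48.3] 
 x [-0.404 -0.025 -0.914] y [-0.019  1.    -0.019] z [ 0.914  0.01  -0.405]
Fbed [-0.4 -2.7 -2.8]
tool delta [-0.  27.4  2. ] norm 27.5
```

View pics/s11.png

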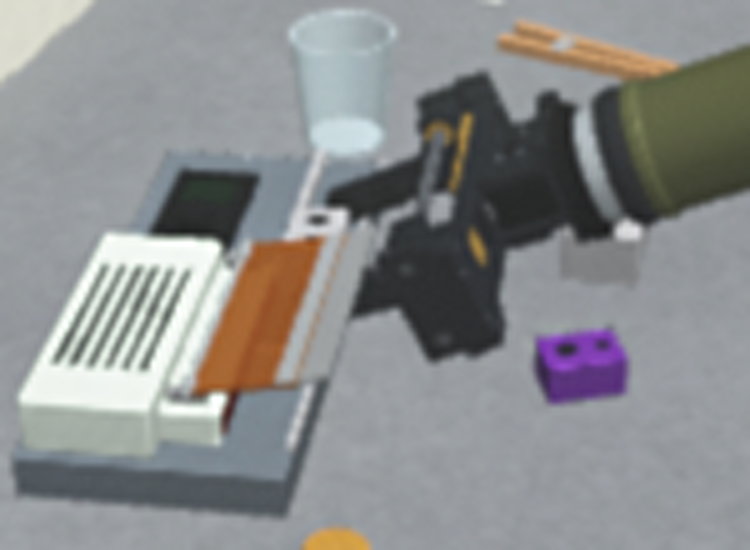

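Emit:
jog_arm --commands "100 1 9 0 0; 100 1 9 0 0; 100 1 9 0 0"

```text
time_s: 17.6
tool_pos: [0.6508, 0.0659, 0.0466]
tcp_rot: [-0.207, 1.974, 0.106]
ft_force: [-0.1, -3.1, -1.4]
gripper_width: 1.001
```

```bash
python3 -c "
from h import *
go([-38,62,47])
save('s12.png',robot.grab_frame('side'),(170,150,320,260),5)"
```

```text
t17.60 pos [650.8  65.9  46.6] tilt66.35 
x [-0.39  -0.096 -0.916] y [-0.194  0.981 -0.02 ] z [ 0.9    0.17  -0.401] 
j [-0.064  1.362 -0.137  2.378  3.173  1.746 -1.383] F [-0.1 -3.1 -1.4] g1.001
bed TCP [-40.3  22.5  46.6] 
 x [-0.401 -0.026 -0.916] y [-0.019  1.    -0.02 ] z [ 0.916  0.009 -0.401]
Fbed [-0.6 -3.1 -1.4]
tool delta [-2.3 39.4  2.3] norm 39.6
```

View pics/s12.png

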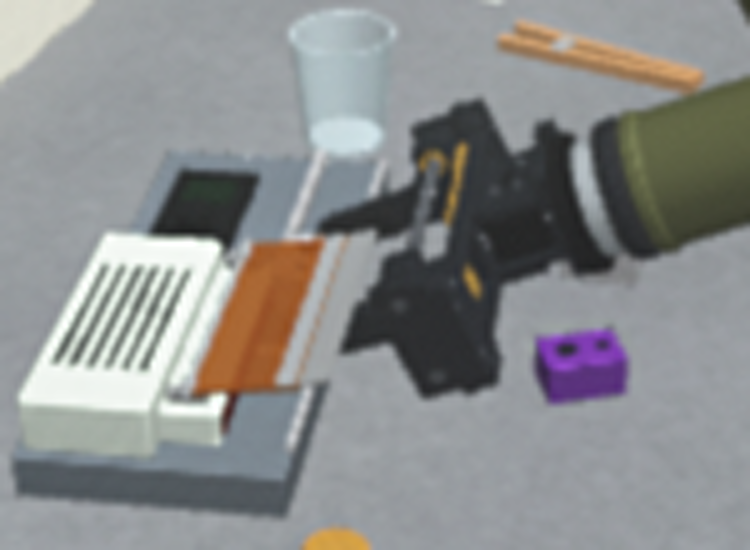

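Emit:
jog_arm --commands "100 -1 9 1 0; 100 0 9 0 0; 100 0 9 0 0"

```text
time_s: 17.9
tool_pos: [0.6456, 0.0961, 0.0456]
tcp_rot: [-0.207, 1.976, 0.108]
ft_force: [4.7, -22.7, -2.4]
gripper_width: 1.002
```

```bash
python3 -c "
from h import *
go([-38,62,47])"
```

```text
t17.90 pos [645.6  96.1  45.6] tilt66.25 
x [-0.392 -0.096 -0.915] y [-0.195  0.981 -0.019] z [ 0.899  0.171 -0.403] 
j [-0.121  1.368 -0.18   2.383  3.097  1.763 -1.385] F [  4.7 -22.7  -2.4] g1.002
bed TCP [-40.1  53.2  45.6] 
 x [-0.402 -0.026 -0.915] y [-0.02   1.    -0.019] z [ 0.915  0.01  -0.403]
Fbed [  0.7 -23.1  -2.4]
tool delta [-2.3  8.8  1.5] norm 9.2
```

```bash
python3 -c "
from h import *
save('s13.png',robot.grab_frame('side'),(185,170,305,258),6)
save('t13.png',robot.grab_frame('top'),(180,110,310,205),6)
st()"
```

```text
t18.00 pos [645.7  95.6  45.4] tilt66.23 
x [-0.392 -0.097 -0.915] y [-0.194  0.981 -0.02 ] z [ 0.899  0.17  -0.403] 
j [-0.121  1.368 -0.18   2.383  3.096  1.763 -1.385] F [ 0.8 -7.5 -2.6] g0.997
```

View pics/s13.png

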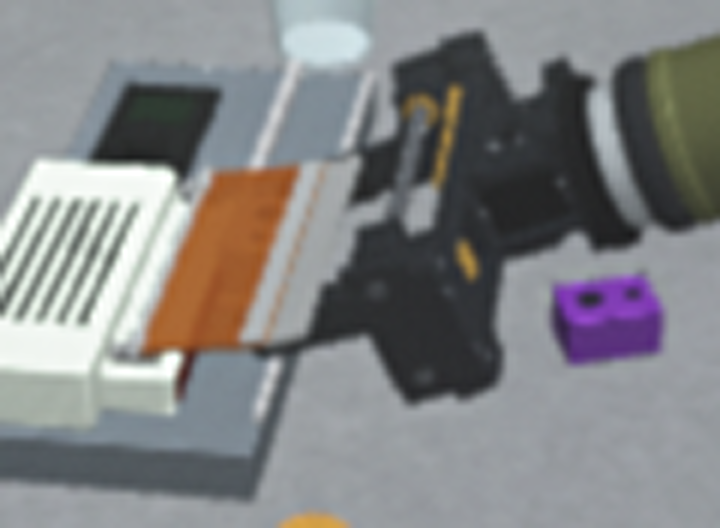

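View pics/t13.png

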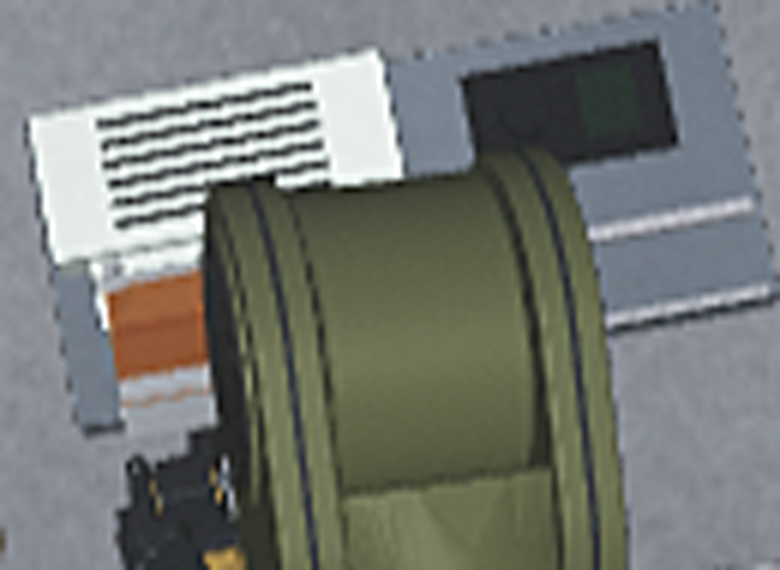

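Emit:
jog_arm --commands "100 0 -8 0 0.025; 100 -1 -8 0 0.025; 100 0 0 0 0"

```text
time_s: 18.25
tool_pos: [0.6479, 0.0848, 0.0457]
tcp_rot: [-0.158, 1.984, 0.153]
ft_force: [0.2, -3.0, -2.3]
gripper_width: 0.997
```

```bash
python3 -c "
from h import *
go([-38,62,47])
save('s14.png',robot.grab_frame('side'),(185,170,305,258),6)"
```

```text
t18.25 pos [647.9  84.8  45.7] tilt66.12 
x [-0.404 -0.042 -0.914] y [-0.181  0.983  0.035] z [ 0.897  0.179 -0.405] 
j [-0.079  1.363 -0.182  2.379  3.143  1.745 -1.413] F [ 0.2 -3.  -2.3] g0.997
bed TCP [-39.9  41.6  45.7] 
 x [-0.405  0.03  -0.914] y [-0.006  0.999  0.035] z [ 0.914  0.019 -0.405]
Fbed [-0.4 -3.  -2.3]
tool delta [-1.3 20.4  1.6] norm 20.5
```

View pics/s14.png

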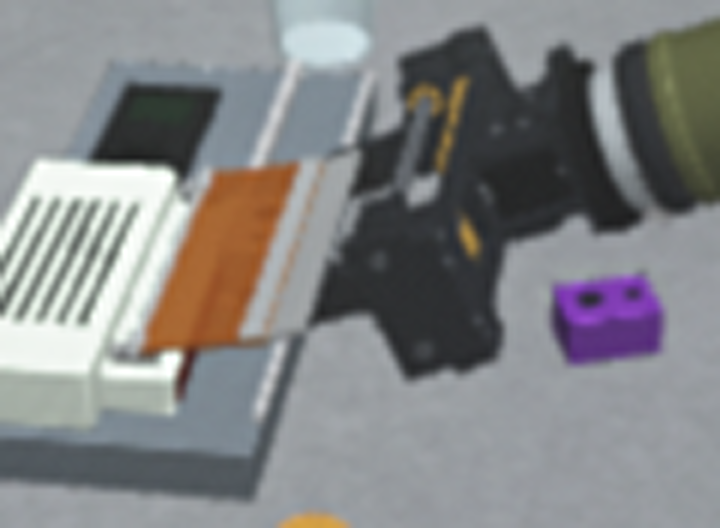

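Emit:
jog_arm --commands "100 -2 5 0 0; 100 -1 5 0 0; 100 0 4 0 0"

```text
time_s: 18.55
tool_pos: [0.6463, 0.0966, 0.0485]
tcp_rot: [-0.156, 1.987, 0.145]
ft_force: [-1.9, -2.7, -2.9]
gripper_width: 0.997
```

```bash
python3 -c "
from h import *
go([-38,62,47])
save('s15.png',robot.grab_frame('side'),(185,170,305,258),6)"
```

```text
t18.55 pos [646.3  96.6  48.5] tilt65.99 
x [-0.406 -0.044 -0.913] y [-0.176  0.984  0.031] z [ 0.897  0.173 -0.407] 
j [-0.105  1.357 -0.202  2.384  3.099  1.747 -1.415] F [-1.9 -2.7 -2.9] g0.997
bed TCP [-39.3  53.6  48.5] 
 x [-0.407  0.028 -0.913] y [-0.001  1.     0.031] z [ 0.913  0.013 -0.407]
Fbed [-2.4 -2.4 -2.9]
tool delta [1.1 8.4 1.9] norm 8.7
```

View pics/s15.png

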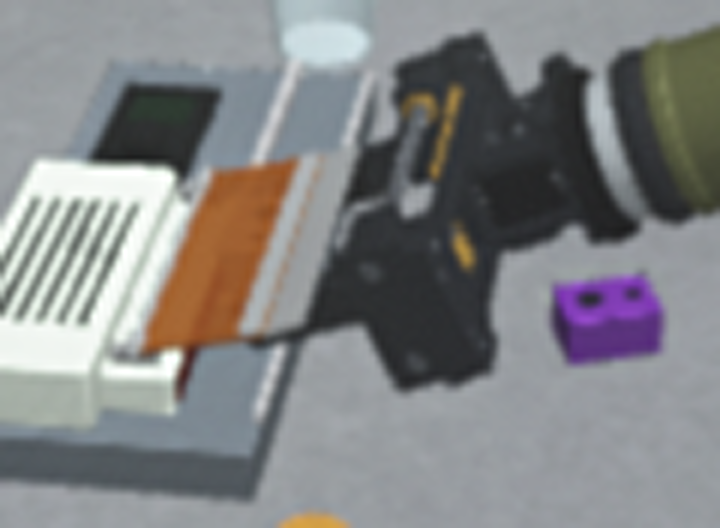

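Emit:
jog_arm --commands "100 0 4 1 0; 100 1 3 0 0; 100 1 3 0 0"

```text
time_s: 18.85
tool_pos: [0.6454, 0.105, 0.0475]
tcp_rot: [-0.156, 1.984, 0.136]
ft_force: [-0.5, -12.1, 0.4]
gripper_width: 1.001
```

```bash
python3 -c "
from h import *
go([-38,62,47])"
```

```text
t18.85 pos [645.4 105.   47.5] tilt66.13 
x [-0.403 -0.047 -0.914] y [-0.172  0.985  0.025] z [ 0.899  0.167 -0.405] 
j [-0.126  1.362 -0.215  2.382  3.066  1.758 -1.414] F [ -0.5 -12.1   0.4] g1.001
bed TCP [-38.8  62.   47.5] 
 x [-0.405  0.024 -0.914] y [0.004 1.    0.025] z [ 0.914  0.006 -0.405]
Fbed [ -2.7 -11.8   0.4]
tool delta [0.1 0.  0.9] norm 0.9
```

Emit:
jog_arm --commands "100 0 3 0 0; 100 0 2 0 0"

```text
time_s: 19.02
tool_pos: [0.6453, 0.1049, 0.0476]
tcp_rot: [-0.154, 1.983, 0.12]
ft_force: [-1.5, -5.4, -2.3]
gripper_width: 0.999
```

```bash
python3 -c "
from h import *
go([-38,59,48])
save('s16.png',robot.grab_frame('side'),(185,170,305,258),6)"
```

```text
t19.02 pos [645.3 104.9  47.6] tilt66.15 
x [-0.401 -0.053 -0.914] y [-0.163  0.986  0.014] z [ 0.901  0.155 -0.404] 
j [-0.134  1.363 -0.219  2.383  3.045  1.763 -1.412] F [-1.5 -5.4 -2.3] g0.999
bed TCP [-38.9  61.9  47.6] 
 x [-0.404  0.018 -0.914] y [0.012 1.    0.014] z [ 0.915 -0.005 -0.404]
Fbed [-2.5 -5.1 -2.3]
tool delta [-0.8 -2.9  0.6] norm 3.0
```

View pics/s16.png

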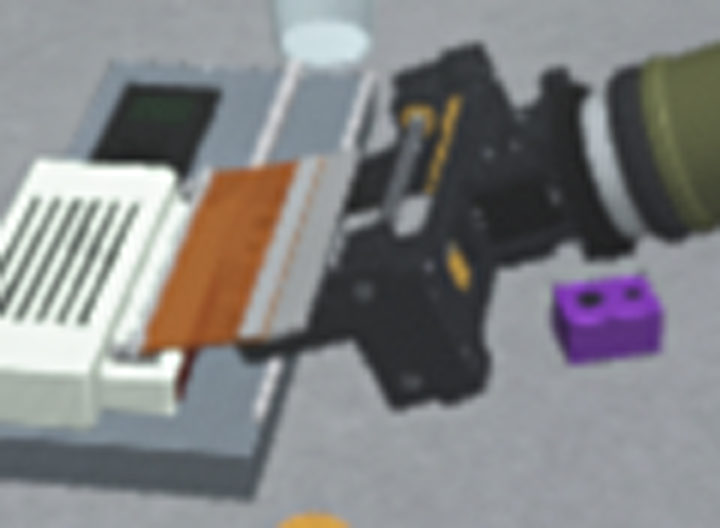

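Emit:
jog_arm --commands "100 0 -3 0 0; 100 4 0 -10 0; 100 4 0 -11 0; 100 5 0 -11 0"

```text
time_s: 19.4
tool_pos: [0.6136, 0.1018, 0.0513]
tcp_rot: [-0.154, 1.972, 0.133]
ft_force: [0.4, 0.4, -2.5]
gripper_width: 0.999
```

```bash
python3 -c "
from h import *
go([-100,57,47])
save('s17.png',robot.grab_frame('side'),(185,170,305,258),6)"
```

```text
t19.40 pos [613.6 101.8  51.3] tilt66.80 
x [-0.392 -0.047 -0.919] y [-0.169  0.985  0.022] z [ 0.904  0.164 -0.394] 
j [-0.137  1.418 -0.23   2.472  3.054  1.917 -1.413] F [ 0.4  0.4 -2.5] g0.999
bed TCP [-70.6  64.4  51.3] 
 x [-0.394  0.023 -0.919] y [0.006 1.    0.022] z [ 0.919  0.003 -0.394]
Fbed [ 0.5  0.3 -2.5]
tool delta [ 15.4  -7.7 -25.3] norm 30.6
```

View pics/s17.png

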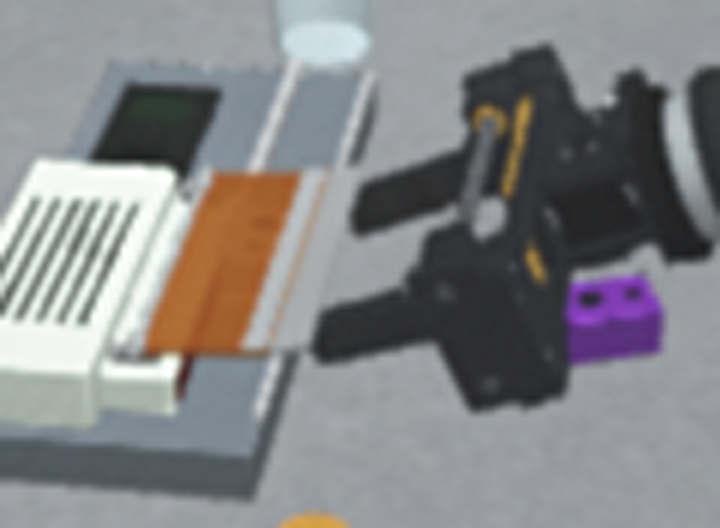

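Emit:
jog_arm --commands "100 6 0 2 0; 100 5 0 -2 0; 100 4 -3 -10 0; 100 5 -2 -12 0"

```text
time_s: 19.78
tool_pos: [0.5873, 0.0969, 0.0422]
tcp_rot: [-0.152, 1.963, 0.144]
ft_force: [-0.2, 0.5, 0.3]
gripper_width: 0.997
```

```bash
python3 -c "
from chk import *
from h import *
go([-110,40,120])
save('s18.png',robot.grab_frame('side'),(185,170,305,258),6)
plan([(-120,40,80),(-110,30,150),(-110,20,250)])"
```

```text
t19.78 pos [587.3  96.9  42.2] tilt67.32 
x [-0.385 -0.04  -0.922] y [-0.174  0.984  0.03 ] z [ 0.906  0.172 -0.386] 
j [-0.133  1.501 -0.235  2.529  3.078  2.062 -1.402] F [-0.2  0.5  0.3] g0.997
bed TCP [-97.3  64.2  42.2] 
 x [-0.386  0.028 -0.922] y [0.001 1.    0.03 ] z [ 0.923  0.011 -0.386]
Fbed [-0.1  0.5  0.3]
tool delta [-67.5 -21.9 -41.9] norm 82.4
[-0.133  1.505 -0.236  2.533  3.078  2.065 -1.402] bed [-99.  64.  41.] tilt67.0 y [0.001 1.    0.03 ] zyaw 0.7
plan
[ 0.597  1.978 -1.47   2.56   3.114  1.818  0.169] bed [-106.   38.   73.] tilt67.8 y [-0.02   0.999  0.039] zyaw 2.1
[ 0.585  1.621 -1.47   2.56   2.796  1.709 -0.139] bed [-87.  25. 146.] tilt64.2 y [-0.046  0.998  0.051] zyaw 4.1
[ 0.598  1.192 -1.47   2.56   2.511  1.498 -0.43 ] bed [-93.  16. 253.] tilt62.0 y [-0.031  0.999  0.045] zyaw 3.1
```

View pics/s18.png

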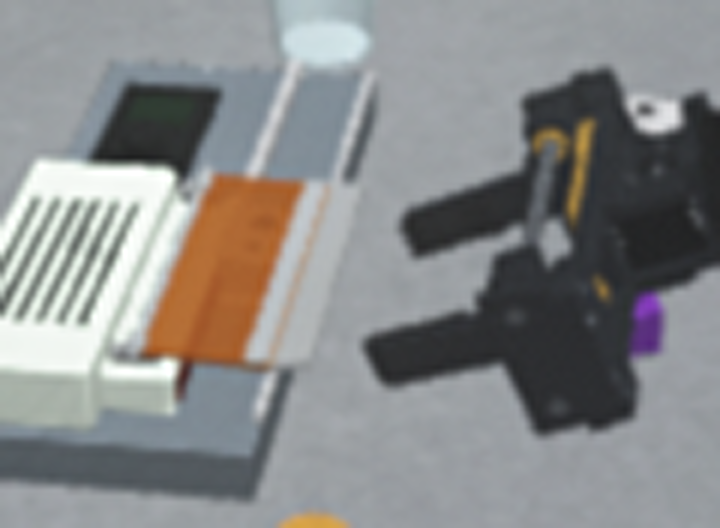

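```bash
python3 -c "
from h import *
t=robot.grab_frame('top'); save('t19.png',t,(170,100,320,210),5)
s=robot.grab_frame('side'); save('s19.png',s,(195,190,255,240),12)
bed()"
```

```text
t19.93 pos [586.4  96.6  40.6] tilt67.02 
x [-0.39  -0.041 -0.92 ] y [-0.174  0.984  0.03 ] z [ 0.904  0.172 -0.39 ] 
j [-0.133  1.502 -0.235  2.53   3.077  2.059 -1.403] F [-0.2 -0.4  0.3] g1.001
bed TCP [-98.3  64.   40.6] 
 x [-0.391  0.028 -0.92 ] y [0.002 1.    0.03 ] z [ 0.921  0.01  -0.39 ]
Fbed [-0.3 -0.4  0.3]
```

View pics/t19.png

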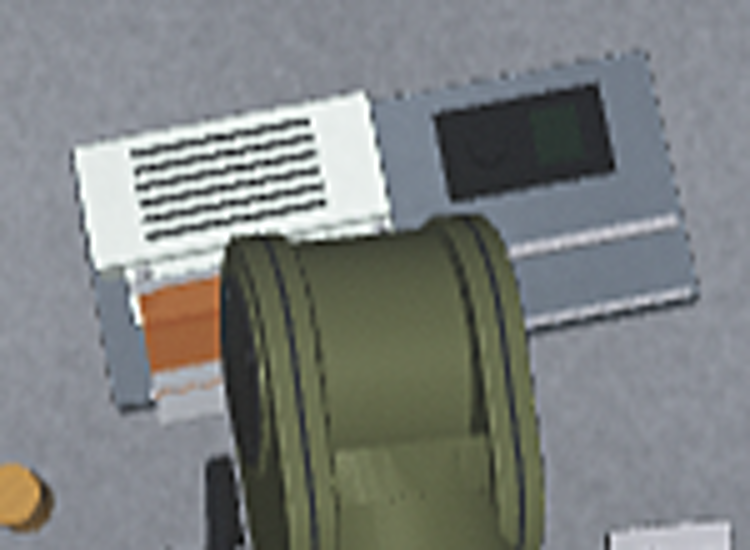

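View pics/s19.png

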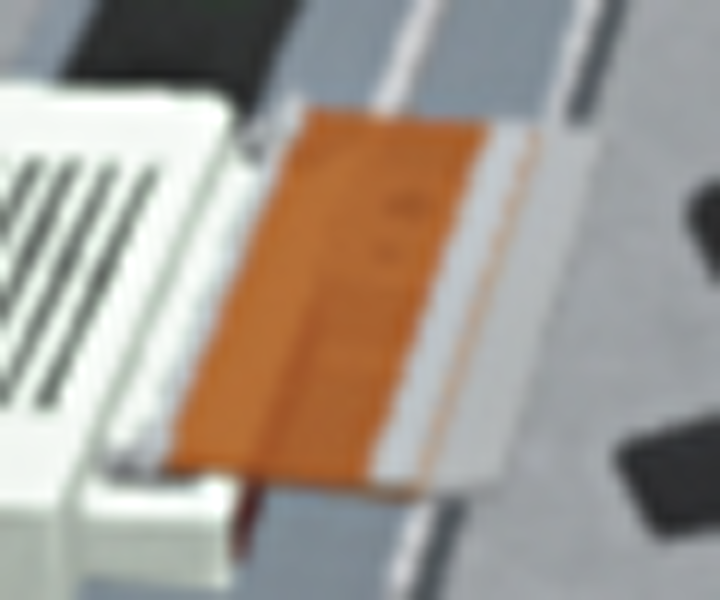

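```bash
python3 -c "
from h import *
B=lambda w:np.round((BM.T@(w-T))*1e3,1)
k=lambda x,y:(195+x/12-.46,190+y/12-.46)
for c in [(405,205),(385,250)]: print('now',B(onz('side',*k(*c),.054)))
kk=lambda x,y:(x/5+165-.4,y/5+140-.4)
for c in [(350,255),(343,273)]: print('start',B(onz('side',*kk(*c),.054)))
# flap lip edge heights: intersect ray with plane bed y=140 (near corner) 
for c,y in [((500,487),140),((600,130),0)]:
    o,d=ray('side',*k(*c)); ob=BM.T@(o-T); db=BM.T@d; s=(y/1e3-ob[1])/db[1]; print('lip',np.round((ob+s*db)*1e3,1))
"
```

```text
now [-31.   29.8  54. ]
now [-30.3  48.3  54. ]
start [-31.9 -55.8  54. ]
start [-31.7 -35.5  54. ]
lip [-73.7 140.   60. ]
lip [-70.5   0.   58.4]
```

```bash
python3 -c "
from h import *
save('t20.png',robot.grab_frame('top')); save('s20.png',robot.grab_frame('side'))
a=cv2.imread('pics/top0.png').astype(int);b=cv2.imread('pics/t20.png').astype(int)
d=np.abs(a-b).max(2)
for n,(x0,y0,x1,y1) in dict(rod=(160,188,185,212),beaker=(322,118,355,155),glasses=(88,138,148,192),tongs=(385,155,410,220),purple=(240,208,268,236)).items(): print(n,d[y0:y1,x0:x1].mean().round(1),d[y0:y1,x0:x1].max())
print(robot.job_done())"
```

```text
rod 9.0 14
beaker 10.1 15
glasses 8.9 15
tongs 9.8 15
purple 69.9 129
the job is handed in; nothing more can be done
None
```

The specimen block is loaded against the end stop with the flap resting on it, and I handed the job in at about 20 s of the 45 s allowed.

**How it was done**
- The jog interface cannot tilt the tool. I tipped it to about 66° by running the arm against its reach and joint limits, so that a fingertip could go under the lip.
- One fingertip lifted the flap by its lip and held it up. The other pushed the small silver block along the lane. I took that block over the larger silver one and the purple one.
- When the hand was about 9 mm short of home, it met about 23 N. I took this to be the pushing finger catching the flap's edge. I backed off, levelled the jaws by a small spin and finished the push.
- I then backed the fingers out so that the flap came down gently.

**Last checks**
- **Block:** seen through the amber sheet, its thermometer holes put its centre at bed y of about 39 mm, against 40 mm for home. The push stopped firmly where the stop should be.
- **Flap:** its lip edge is at about 58–60 mm, which matches it resting on the block.
- **Robot:** the fingers were about 20 mm clear of the lip, with the wrist force near zero.
- **Bystanders:** the rod, beaker, glasses and tongs look unchanged in the before and after top pictures.

**Less certain**
- The purple look-alike could not be checked from above at the end because the arm hides it. It had not moved in the side views taken during the work.
- The camera fix on the bed agreed only to about 2 mm.

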